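# Turn the transom plumb, lock the frame and hang the rudder

## Robot

A 7-joint arm with a two-finger parallel gripper is mounted at the origin on the work surface. World frame = base frame: x ahead of the robot, y to its left, z up, the work surface at z = 0. Lengths are in m, angles in rad, forces in N, time in s.
With the tool pointing down it reaches from about 0.425 to 0.925 m from the base axis. Payload 6.8 kg.
Tool frame: the origin (TCP) lies where the fingers leave the gripper's body, on its centre line; the fingertips stand 73 mm ahead of it and the grasp point (between the pads) lies 54 mm ahead of it; z points along the fingers, y is the line along which they close (so a half turn about z gives the same grasp; the last joint's range is limited). The gripper opens to 85 mm and grips with 20 to 120 N. Pads are 22 mm wide; open, the fingers measure 114 mm over their backs; the gripper's body (76 mm by 85 mm) begins 54 mm behind the grasp point. The pads swing forward as they close: fully open they stand 13 mm farther back than shut.
Start: joints at [-1.213, 0.477, 0.022, 1.555, -0.011, 1.109, -0.083], TCP at [0.303, 0.603, 0.304] pointing down, gripper open.
Joint ranges: [-2.96, 2.96], [-0.34, 2.1], [-1.41, 1.46], [0.24, 2.44], [-1.37, 4.51], [0.17, 1.92], [-2.96, 2.96]. Speed limits (rad/s): [2.39, 2.39, 3.14, 3.14, 3.14, 3.14, 3.14].

## Interface

Orientations are given as a rotation vector (axis times angle).
In Python, from bench import r gives the robot as it stands.
- The arm moves only by the shell command python3 drive.py [OPENING] [FORCE], which reads ROWS from standard input. ROWS is a JSON object whose key "increments" holds a list of rows, 1 to 5 of them, each of 6 numbers: dx, dy, dz in units of 50 mm, then a rotation vector rx, ry, rz in rad; each row is the pose to reach, as a shift and turn from the pose commanded when the command began, along the tool's axes at that moment; what a row does not reach only later rows make up. A row lasts 1/10 s, in which the tool goes at most 0.05 m and 0.15 rad, less where a joint would pass 70% of its speed; a pose out of reach is approached as far as the arm can. OPENING is the finger opening in m, set as the command begins (- or left out keeps the last). The fingers move at their own pace and stop on an object; FORCE is the grip in N (left out, the last holds). Time passes only in rows, so rows that do not move let the fingers close. It prints the time, the measured TCP pose, the force, the opening and the grip force at its end. Input that does not fit is refused with a message, and nothing moves.
- r.get_obs(): the state, without advancing time (a new reading comes with each control period).
- r.grab_frame(name): name is "scene" or "side" or "wrist"; returns (picture, depth): 384x512x3 uint8, blue, green, red; 384x512 float32, m along the optical axis (not along the pixel's ray), 0 where there is no reading.
- r.camera_info(name): a dict with "camera_matrix" (3x3 intrinsics, pixels), "R" (3x3) and "t" (3): a world point X has camera coordinates R X + t. Camera axes: x right, y down, z forward; pixel columns grow to the right and rows downward; lengths in m; the calibration is good to about 2 mm. The wrist camera is an equidistant fisheye: a pixel r from the principal point sees the ray r / f radians off the axis. A picture is of the moment at which its call begins: read the wrist's pose just before it. camera_info takes no time and is no camera call; for the wrist camera it gives the pose at the moment of the call.
- r.hand_in(): hands the job in; it is judged then, once.
The state is a dict: "clock": time; "joints": joint angles; "qvel": joint speeds; "tau": joint torques, N m; "tcp_pos": TCP position; "orientation": TCP orientation; "contact_force": force on the tool from outside, world axes, zero at the start; "moment": the same for the moment, N m; "grip_width": finger opening in m; "gripper_force": force on a finger pad.
Only numpy, scipy, OpenCV 4.12 (cv2) and the standard library are available. Lean on these libraries where they do the work, as an engineer would, in place of code of your own. Each camera call takes 0.05 s, during which the arm holds its last target. There are 200 camera calls.

## Task

Swing the transom in the blue turnover frame upright until it stands plumb, its two brass pintles pointing straight up on the robot's side, then turn the orange wing knob clockwise until the frame is locked tight. With the frame locked, hang the rudder from the leaning plywood rest on the transom: lower both its gudgeons gently over the two pintles until the rudder is fully home, and let go. Leave the other things on the bench where they are.

Things in the scene. Friction and masses are not known exactly. Their poses are not given: they have to be found in the camera images.
- frame: Blue turnover frame, fixed. Origin on the bench under the middle of the turning axis; y along that axis (to the left), x from the robot's side to the far side (yaw within 0.2 rad), z up. End stands at y = +-158 mm: feet 130 mm along x, bearing heads of 30 mm radius round the axis. Tie rods at 30 mm height, 43 mm free under the cradle. The lock sits outside the right-hand stand, at y = -184 mm.
- turn_axis (a point): Middle of the frame's horizontal turning axis, 140 mm above the bench. Axes as the frame's.
- cradle (a joint): Angle of cradle and transom about the turning axis, rad. 0 = plumb, pintles up; positive = top leans away from the robot (starts at 0.55 to 1.3); range -0.6 to 1.6. Unlocked: light drag (about 0.1 N m), stays where left, but the rudder's weight can tip it. Locked: a 20 N push on the rail moves it under 0.06 rad. Mahogany transom 190 x 90 x 10 mm in black clips, its middle plane through the axis.
- rail_grip (a point): Middle of the cradle's top rail: steel tube, 14 mm diameter, 85 mm from the turning axis, straight above it when plumb. Clip-free for 60 mm to either side; 33 mm of air between tube and transom edge. The round tube turns in the fingers as it swings. z points from axis to rail. The cradle's end plates at y = +-122 mm (20 mm wide) reach 97 mm from the axis.
- lock_knob (a joint): Angle of the orange wing knob, rad; grows clockwise as seen looking down on it. Starts loose at 0 to 0.45, begins to brake at 1.1, counts as tight above 1.3, ends at a stop at 1.5. Takes 0.2 N m, rising to about 0.35 N m at the stop; stays where it is left.
- knob_grip (a point): On the knob's axis, 3 mm below the top of its wing. z points outwards along the axis, which leans 30 degrees from vertical to the robot's side (frame -x); x runs along the wing and turns with it. Wing 62 mm long, 13 mm thick, 27 mm high (its underside 24 mm below this point); under it a hub of 26 mm diameter, 6 mm high, then the blue clamp housing.
- pintle_low (a point): Lower brass pintle: shoulder at the foot of its pin, on the pin's axis; the low gudgeon rests here. Pin 7 mm thick, 26 mm long with tapered tip, along z of this point (up when plumb). When plumb it is 22 mm to the robot's side of the turning axis (17 mm off the transom's face) and 35 mm below it. x points through the transom to the far side.
- pintle_high (a point): Upper pintle, the same with a pin 20 mm long, 60 mm above the lower one on the same line.
- rudder: Wooden rudder, 195 mm tall, 12 mm thick, loose, 0.14 to 0.22 kg, standing in the rest. Origin at its foot: z up along the blade, y across its thickness, x to the straight leading edge (at x = +35 mm), which carries the gudgeons. Blade x = -40 to +35 mm up to z = 120 mm; head x = -15 to +35 mm, z = 120 to 195 mm. Balances about x = 4, z = 83 mm; grip the head by its flat faces.
- gudgeon_low (a point): Lower gudgeon of the rudder: middle of its bore at the underside, at x = 47, z = 70 mm of the rudder. Brass ring, bore 10.5 mm, outside 17 mm, 10 mm high, bore along the rudder's z. Home when it rests on the shoulder pintle_low.
- gudgeon_high (a point): Upper gudgeon, the same at z = 130 mm of the rudder. Home on pintle_high.
- rest: Plywood rest, fixed, left or right of the frame. Origin under the middle of its base (170 x 110 mm). The rudder leans in it 30 degrees from vertical towards the rest's -x (the robot), flat against a back board 116 mm high on the robot's side, its foot 34 mm above the bench before a lip 16 mm high; gudgeons point to the rest's -y. Draw the rudder out along its own length, 25 mm or more.
- drill: Cordless drill standing on its battery, 165 x 75 mm, 191 mm tall, on the side where the rest is not; origin under it. Leave alone.
- offcut_big: Hardwood offcut 150 x 85 x 42 mm behind the frame, origin under it. Leave alone.
- offcut_small: Pale offcut 120 x 80 x 40 mm lying on the big one. Leave alone.
- glue_bottle: Yellow glue bottle, 60 mm diameter, 150 mm tall, behind the frame. Leave alone.
- screw_jar: Glass jar of 56 mm diameter and 60 mm height, in front of the frame's left end. Leave alone.
- tape_roll: Yellow tape roll lying flat, 96 mm diameter, 25 mm high, in front of the frame. Leave alone.
- sanding_block: Cork sanding block 110 x 65 x 28 mm, in front on the left. Leave alone.
- mug: Blue mug, 80 mm diameter (handle 37 mm more), 95 mm tall, in front on the right. Leave alone.

How it is judged:
On the way, in this order (a step that is already met when the one before it is completed fails the run):
1. the transom stands plumb, pintles up (value of joint cradle between -0.06 and 0.06 rad), for 0.3 s.
2. the frame is locked with the transom still plumb (all of step 1 and value of joint lock_knob above 1.3 rad), for 0.2 s.
3. the rudder is home on both pintles of the locked transom (all of step 2 and distance between gudgeon_low and pintle_low below 0.006 m and distance between gudgeon_high and pintle_high below 0.006 m), for 0.2 s.
At the end, for the whole second after the job is handed in: The transom is within 0.06 rad of plumb, the knob tight (above 1.3 rad), both gudgeons down on their pintles' shoulders (within 6 mm), and the rudder released and at rest (all of step 3 and linear speed of rudder below 0.03 m/s); the robot touches nothing.
It fails at once if something else on the bench is moved by more than 20 mm (distance of any of drill, offcut_big, offcut_small, glue_bottle, screw_jar, tape_roll, sanding_block, mug from where it was at the start of the episode above 0.02 m).
It fails at once if the rudder is slammed or forced against the frame (over 35 N) (contact force between rudder and frame above 35 N).
It also fails if it takes over 72 s, if anything falls off the work surface, if the arm or the gripper's body presses on something with over 40 N, if the wrist force passes 120 N, or if a joint passes its speed limit or range.

## Working session

There is one attempt and no reset: what is moved stays moved. The work goes in short steps, Python scripts to look and compute and a shell command to move; the robot and the scene stay as the last step left them, time stands still between calls to the robot, and variables do not carry over. Pictures are saved under pics/ and viewed, at most 10 in all, crops included, and the job is handed in when it is done.

```bash
ls; mkdir -p pics; python3 - <<'E'
from bench import r
import cv2,numpy as np
o=r.get_obs();print({k:np.round(v,3) for k,v in o.items()})
for n in("scene","side"):
    p,d=r.grab_frame(n);cv2.imwrite(f"pics/{n}0.png",p);np.save(f"pics/{n}0.npy",d)
    c=r.camera_info(n);print(n,c)
print(r.camera_info("wrist"))
a=cv2.imread("pics/scene0.png")
E
```

```text
bench.py
drive.py
pics
{'clock': np.float64(0.0), 'joints': array([-1.213,  0.478,  0.022,  1.556, -0.011,  1.109, -0.083]), 'qvel': array([-0.001, -0.001,  0.   ,  0.001, -0.001,  0.   , -0.   ]), 'tau': array([ 0.0000e+00, -5.9647e+01,  1.6080e+00, -2.8120e+01,  1.3000e-02,
        1.0000e-02,  0.0000e+00]), 'tcp_pos': array([0.303, 0.603, 0.303]), 'orientation': array([-7.250e-01, -3.056e+00,  3.000e-03]), 'contact_force': array([-0.3  , -0.376, -1.168]), 'moment': array([ 0.008, -0.022, -0.034]), 'gripper_force': np.float64(0.0), 'grip_width': np.float64(0.086)}
scene {'camera_matrix': array([[476.66480287,   0.        , 255.45023662],
       [  0.        , 476.66480287, 182.21878205],
       [  0.        ,   0.        ,   1.        ]]), 'R': array([[ 2.37167792e-01,  9.71468528e-01, -5.80587111e-04],
       [ 6.59844448e-01, -1.61528554e-01, -7.33835016e-01],
       [-7.12991404e-01,  1.73658934e-01, -6.79327485e-01]]), 't': array([-0.09328882, -0.2699947 ,  2.03945471])}
side {'camera_matrix': array([[350.69743827,   0.        , 256.88176066],
       [  0.        , 350.69743827, 184.16298347],
       [  0.        ,   0.        ,   1.        ]]), 'R': array([[-0.99378608, -0.1100419 , -0.01673356],
       [-0.06873477,  0.72496062, -0.68535219],
       [ 0.08754863, -0.67994329, -0.72801948]]), 't': array([0.56524566, 0.15955468, 1.03199818])}
{'camera_matrix': array([[297.31863964,   0.        , 260.27331037],
       [  0.        , 297.31863964, 195.34297506],
       [  0.        ,   0.        ,   1.        ]]), 'R': array([[ 0.44983428,  0.8931085 , -0.00251428],
       [ 0.85859106, -0.43167023,  0.27655416],
       [ 0.24590753, -0.12656228, -0.96099504]]), 't': array([-0.67335051, -0.03525966,  0.37983018])}
```
```bash
python3 - <<'E'
import cv2,numpy as np
a=cv2.imread("pics/scene0.png");b=cv2.imread("pics/side0.png")
cv2.imwrite("pics/scene0b.png",cv2.resize(a,(800,600),interpolation=cv2.INTER_CUBIC));cv2.imwrite("pics/side0b.png",cv2.resize(b,(800,600),interpolation=cv2.INTER_CUBIC))
E
```

View pics/scene0b.png

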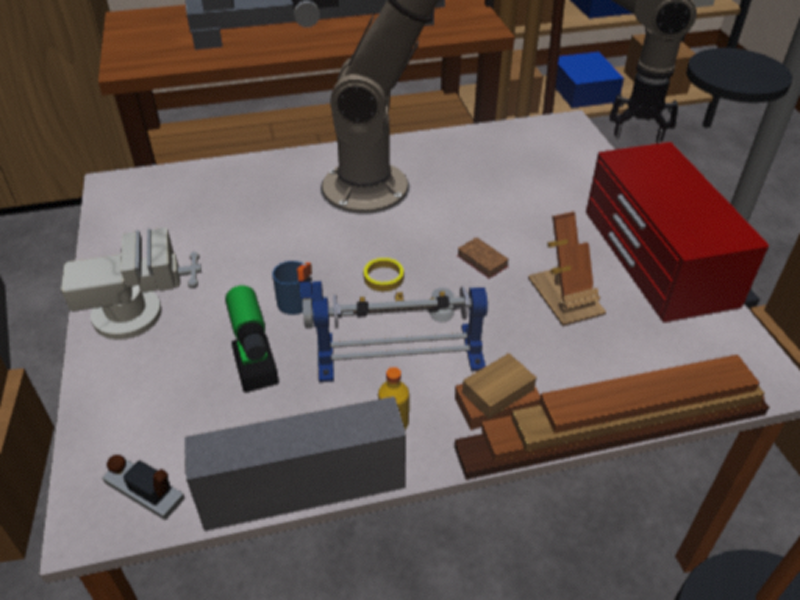

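View pics/side0b.png

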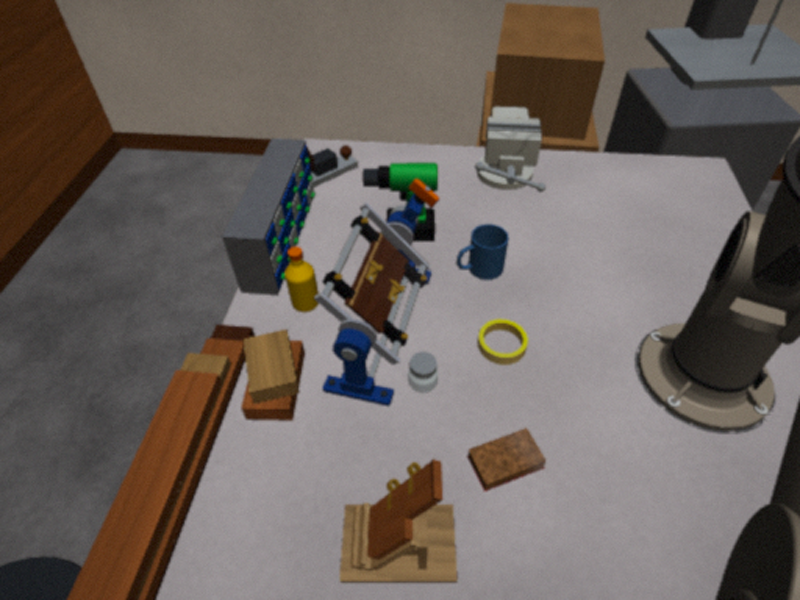

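The scene view (from the far side) shows the rest with the leaning rudder at (565,260), the frame's stands at (320,330) and (478,330), and the orange knob at (305,272). The side view shows the cradle leaning far: top rail (345,245), pintles (375,270) and (395,288), near stand head (350,350), gudgeons (393,487) and (413,470).

```bash
cat > h.py <<'E'
from bench import r
import cv2,numpy as np
from scipy.spatial.transform import Rotation as Ro
def cloud(n,p=None,d=None,c=None):
    if c is None:c=r.camera_info(n)
    if p is None:p,d=r.grab_frame(n)
    K=c["camera_matrix"];v,u=np.mgrid[:384,:512]
    x=(u-K[0,2])/K[0,0];y=(v-K[1,2])/K[1,1]
    if n=="wrist":
        rr=np.hypot(x,y)+1e-9;k=np.tan(np.minimum(rr,1.5))/rr;x=x*k;y=y*k
    X=np.dstack([x*d,y*d,d]);W=(X-c["t"])@c["R"]
    W[d<=0]=np.nan
    return W,p
def proj(n,X,c=None):
    if c is None:c=r.camera_info(n)
    K=c["camera_matrix"];Y=np.atleast_2d(X)@c["R"].T+c["t"]
    q=Y[:,:2]/Y[:,2:]
    if n=="wrist":
        rr=np.linalg.norm(Y[:,:2],axis=1,keepdims=True)+1e-12;q=Y[:,:2]/rr*np.arctan2(rr,Y[:,2:])
    return q*[K[0,0],K[1,1]]+K[:2,2]
def pose(W_T_p,W_R): pass
def tcp():
    o=r.get_obs();return np.array(o["tcp_pos"]),Ro.from_rotvec(o["orientation"]),o
def rel(pos,R):
    "tool-frame shift and rotvec to reach world pose"
    p,Q,o=tcp();return Q.inv().apply(np.array(pos)-p),(Q.inv()*R).as_rotvec()
def tool(z,y):
    "rotation with tool z along z, closing line y"
    z=np.array(z,float);z/=np.linalg.norm(z);y=np.array(y,float);y-=z*(y@z);y/=np.linalg.norm(y)
    return Ro.from_matrix(np.c_[np.cross(y,z),y,z])
def pick(W,p,lo,hi,hsv):
    H=cv2.cvtColor(p,cv2.COLOR_BGR2HSV);m=cv2.inRange(H,np.array(hsv[0]),np.array(hsv[1]))>0
    m&=np.all((W>lo)&(W<hi),axis=2)
    return m
E
python3 - <<'E'
from h import *
for n,pts in(("scene",dict(rail1=(345,305),headR=(312,292),headL=(478,296),knob=(305,272),knobtop=(303,266),rudtop=(564,216),g1=(557,243),g2=(560,268),footR=(325,370),footL=(476,360),mug=(292,285))),
  ("side",dict(headL=(350,350),rail=(345,235),headR=(403,235),knob=(424,192),p1=(375,270),p2=(397,288),botrail=(415,300),rudtop=(435,466),g1=(393,487),g2=(413,470),blade=(395,530),footLnear=(388,395),footLfar=(328,385),drill=(400,178)))):
    W,p=cloud(n,cv2.imread(f"pics/{n}0.png"),np.load(f"pics/{n}0.npy"))
    for k,(u,v) in pts.items():
        u,v=round(u*.64),round(v*.64);print(n,k,np.round(np.nanmedian(W[v-1:v+2,u-1:u+2].reshape(-1,3),0),3),p[v,u])
E
```

```text
scene rail1 [ 0.656 -0.166  0.207] [145 138 136]
scene headR [ 0.582 -0.221  0.184] [88 49 33]
scene headL [0.65  0.099 0.165] [109  57  39]
scene knob [ 0.564 -0.23   0.224] [28 39 77]
scene knobtop [ 0.551 -0.231  0.23 ] [ 49  79 161]
scene rudtop [0.49  0.344 0.2  ] [38 53 88]
scene g1 [0.521 0.322 0.15 ] [ 41  78 104]
scene g2 [0.55  0.323 0.102] [ 38  77 104]
scene footR [ 0.639 -0.217  0.015] [60 51 48]
scene footL [0.689 0.094 0.016] [62 50 49]
scene mug [ 0.447 -0.252  0.091] [67 51 38]
side headL [0.637 0.124 0.151] [107 101  94]
side rail [ 0.743 -0.333 -0.003] [158 154 161]
side headR [ 0.582 -0.172  0.146] [63 59 61]
side knob [ 0.546 -0.22   0.218] [ 0 34 95]
side p1 [ 0.619 -0.045  0.169] [21 69 93]
side p2 [ 0.58  -0.041  0.132] [ 23  77 105]
side botrail [ 0.55 -0.13 -0.  ] [134 135 138]
side rudtop [0.486 0.332 0.203] [ 29  59 108]
side g1 [0.542 0.324 0.102] [ 45  87 109]
side g2 [0.517 0.32  0.154] [ 55 100 121]
side blade [0.532 0.387 0.12 ] [19 42 82]
side footLnear [0.581 0.116 0.012] [97 45 17]
side footLfar [0.693 0.104 0.013] [88 40 16]
side drill [ 0.605 -0.324  0.174] [ 36 103  19]
```

```bash
python3 - <<'E'
from h import *
p,Q,o=tcp();print(Q.as_matrix().round(3))
fy=np.array([.107,.994,0]);fx=np.array([.994,-.107,0])
d,w=rel([.56,.22,.42],tool([0,0,-1],fx));print("tool y=fx",d.round(3),w.round(3))
d,w=rel([.56,.22,.42],tool([0,0,-1],-fx));print("tool y=-fx",d.round(3),w.round(3))
E
```

```text
[[-0.893  0.449 -0.001]
 [ 0.449  0.893 -0.002]
 [-0.    -0.002 -1.   ]]
tool y=fx [-0.402 -0.227 -0.117] [-1.000e-03  1.000e-03  1.212e+00]
tool y=-fx [-0.402 -0.227 -0.117] [-1.000e-03 -2.000e-03 -1.929e+00]
```

Careful with the scale: shifts go in units of 50 mm. That gives: -0.16 m is -3.2, -0.12 m is -2.4.

```bash
echo '{"increments": [[0,0,-1,0,0,0],[-0.8,-0.6,-2,0,0,0.15],[-1.6,-1,-2.34,0,0,0.3],[-2.4,-1.4,-2.34,0,0,0.45],[-3.2,-1.8,-2.34,0,0,0.6]]}' | python3 drive.py 0.085 40
python3 - <<'E'
from h import *
d,w=rel([.56,.22,.42],tool([0,0,-1],[.994,-.107,0]));print(d.round(3),w.round(3))
E
```

```text
clock: 0.6
tcp_pos: [0.4035, 0.4536, 0.4222]
orientation: [-1.603, -2.702, -0.004]
contact_force: [1.3, 0.3, -0.3]
grip_width: 0.0849
gripper_force: 0.0
[-0.28   0.025  0.002] [ 0.002 -0.002  0.607]
```

```bash
cat > shot.py <<'E'
import sys
from h import *
n=sys.argv[1]
c=r.camera_info("wrist");p,d=r.grab_frame("wrist");cv2.imwrite(f"pics/{n}.png",p);np.savez(f"pics/{n}.npz",d=d,**{"K":c["camera_matrix"],"R":c["R"],"t":c["t"]})
E
python3 shot.py w1
echo '{"increments": [[-1,0.1,0,0,0,0.15],[-2,0.2,0,0,0,0.3],[-3,0.3,0,0,0,0.45],[-4,0.4,0,0,0,0.6],[-4.8,0.5,0,0,0,0.607]]}' | python3 drive.py
python3 shot.py w2
echo '{"increments": [[-1,0,0,0,0,0],[-2,0,0,0,0,0],[-3,0,0,0,0,0],[-4,0,0,0,0,0],[-4,0,0,0,0,0]]}' | python3 drive.py
python3 shot.py w3
python3 - <<'E'
from h import *
cv2.imwrite("pics/w123.png",np.vstack([np.hstack([cv2.resize(cv2.imread(f"pics/{n}.png"),(400,300)) for n in l]) for l in(("w1","w2"),("w3","w3"))]))
E
```

```text
clock: 1.15
tcp_pos: [0.5418, 0.254, 0.4206]
orientation: [2.337, 2.098, -0.001]
contact_force: [0.2, -0.7, 0.8]
grip_width: 0.0851
gripper_force: 0.0
clock: 1.7
tcp_pos: [0.5195, 0.0499, 0.4212]
orientation: [2.342, 2.092, -0.002]
contact_force: [-0.0, 0.3, 0.6]
grip_width: 0.0849
gripper_force: 0.0
```

View pics/w123.png

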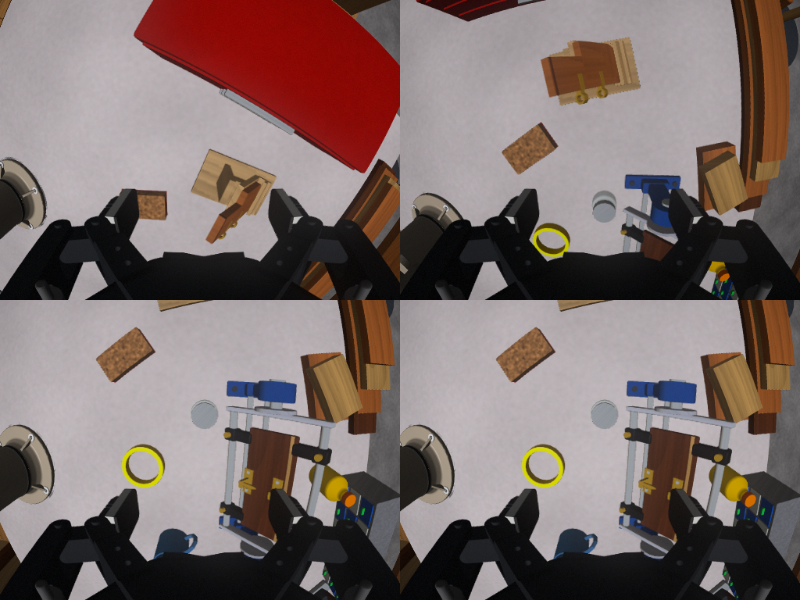

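The four-way picture shows the transom in w3 (lower-left panel) from (245,430) to (290,530), the top rail on its right at (325,440)-(310,540), the rudder in w2 at (580,70) with gudgeons at (582,100),(602,95).

```bash
cat >> h.py <<'E'
def saved(n):
    if n[0]=="w":
        z=np.load(f"pics/{n}.npz");return cloud("wrist",cv2.imread(f"pics/{n}.png"),z["d"],dict(camera_matrix=z["K"],R=z["R"],t=z["t"]))
    return cloud(n[:-1],cv2.imread(f"pics/{n}.png"),np.load(f"pics/{n}.npy"))
E
python3 - <<'E'
from h import *
fy=np.array([.107,.994,0]);fx=np.array([.994,-.107,0]);c0=np.array([.62,-.047,0])
B=[];T=[]
for n in("scene0","side0","w2","w3"):
    W,p=saved(n);H=cv2.cvtColor(p,cv2.COLOR_BGR2HSV)
    L=np.dstack([(W-c0)@fx,(W-c0)@fy,W[...,2]])
    reg=(abs(L[...,0])<.12)&(abs(L[...,1])<.21)&(L[...,2]<.3)
    blue=reg&(H[...,0]>105)&(H[...,0]<125)&(H[...,1]>130)&(L[...,2]>.006)
    br=reg&((H[...,0]<15)|(H[...,0]>175))&(H[...,1]>90)&(H[...,2]>25)&(L[...,2]>.08)&(abs(L[...,1])<.1)
    org=(abs(L[...,0])<.15)&(abs(L[...,1]+.19)<.06)&((H[...,0]<12))&(H[...,1]>150)&(L[...,2]>.17)
    for s in(-1,1):
        q=L[blue&(L[...,1]*s>.1)]; f=q[q[:,2]<.02]
        if len(f)>10: print(n,"stand",s,len(q),"foot x",np.percentile(f[:,0],[1,99]).round(3),"y",np.percentile(f[:,1],[1,50,99]).round(3),"z",np.median(f[:,2]).round(4),"head top",np.percentile(q[:,2],99).round(3))
        h=q[q[:,2]>.12]
        if len(h)>10:print("   head x",np.percentile(h[:,0],[1,99]).round(3),"y",np.percentile(h[:,1],[1,99]).round(3))
    t=W[br]
    if len(t)>80:
        m=np.median(t,0)
        for i in range(5):
            u,s,v=np.linalg.svd(t-t.mean(0),full_matrices=False);nn=v[2];e=(t-t.mean(0))@nn;t=t[abs(e)<.004] if i>0 else t[abs(e)<.012]
        nn*=np.sign(nn[2]);lt=np.c_[(t-c0)@fx,(t-c0)@fy,t[:,2]]
        print(n,"transom",len(t),"n",nn.round(3),"theta",np.arctan2(nn[2],-nn@fx).round(3),"mean",t.mean(0).round(4),"ly",np.percentile(lt[:,1],[1,99]).round(3),
         "yaw from n",(np.arctan2(-nn[1],-nn[0])).round(3))
        # axis x offset: point on plane-5mm at z=.14, ly=0
        b=t.mean(0)-.005*nn; a=((b-c0-[0,0,.14])@nn)/(nn@fx);print("   axis lx",a.round(4))
    k=W[org]
    if len(k)>8: print(n,"knob",len(k),k.mean(0).round(4),k.min(0).round(3),k.max(0).round(3))
E
```

```text
scene0 stand -1 397 foot x [-0.058  0.058] y [-0.181 -0.165 -0.152] z 0.0135 head top 0.2
   head x [-0.034  0.024] y [-0.201 -0.154]
scene0 stand 1 213 foot x [-0.052  0.069] y [0.134 0.144 0.16 ] z 0.0129 head top 0.17
   head x [-0.005  0.035] y [0.136 0.161]
scene0 knob 62 [ 0.5636 -0.2338  0.226 ] [ 0.526 -0.245  0.209] [ 0.581 -0.219  0.241]
   head x [-0.049  0.013] y [-0.183 -0.147]
side0 stand 1 892 foot x [-0.061  0.063] y [0.14  0.164 0.172] z 0.0121 head top 0.169
   head x [-0.027  0.026] y [0.129 0.171]
side0 transom 1016 n [-0.731  0.107  0.674] theta 0.74 mean [ 0.6132 -0.0398  0.1402] ly [-0.093  0.091] yaw from n -0.145
   axis lx -0.0012
side0 knob 95 [ 0.5469 -0.2194  0.2135] [ 0.518 -0.231  0.195] [ 0.572 -0.208  0.235]
w2 stand 1 1268 foot x [-0.061  0.065] y [0.136 0.159 0.168] z 0.0141 head top 0.17
   head x [-0.027  0.002] y [0.137 0.167]
w2 transom 941 n [-0.727  0.119  0.676] theta 0.743 mean [0.6159 0.0198 0.136 ] ly [0.033 0.089] yaw from n -0.162
   axis lx -0.0043
w3 stand -1 148 foot x [-0.073 -0.034] y [-0.167 -0.154 -0.147] z 0.0142 head top 0.167
   head x [-0.032 -0.004] y [-0.151 -0.147]
w3 stand 1 1691 foot x [-0.062 -0.004] y [0.137 0.153 0.168] z 0.0138 head top 0.171
   head x [-0.026  0.026] y [0.137 0.166]
w3 transom 5469 n [-0.729  0.109  0.676] theta 0.743 mean [ 0.6132 -0.0364  0.1418] ly [-0.097  0.087] yaw from n -0.148
   axis lx -0.0032
```

```bash
cat >> h.py <<'E'
yaw=-.148;C=np.array([.6165,-.0505,.14]);FX=np.array([np.cos(yaw),np.sin(yaw),0]);FY=np.array([-np.sin(yaw),np.cos(yaw),0]);Z=np.array([0,0,1.])
def loc(W): return np.stack([(W-C)@FX,(W-C)@FY,W[...,2]-.14],-1)
E
python3 - <<'E'
from h import *
for n in("scene0","side0","w3"):
    W,p=saved(n);L=loc(W);rr=np.hypot(L[...,0],L[...,2]);th=np.arctan2(L[...,0],L[...,2])
    m=(rr>.065)&(rr<.105)&(abs(L[...,1])<.06)&(abs(th-.74)<.25)
    q=np.c_[rr[m],th[m],L[m][:,1]];print(n,len(q),np.percentile(q,[2,50,98],axis=0).round(3) if len(q) else"")
    H=cv2.cvtColor(p,cv2.COLOR_BGR2HSV);g=(L[...,0]>.05)&(L[...,0]<.25)&(abs(L[...,1])<.15)&(H[...,0]>15)&(H[...,0]<30)&(H[...,1]>200)&(W[...,2]>.03)
    if g.sum()>5:print(" glue",np.percentile(L[g],[5,50,95],axis=0).round(3))
    l=th-.74
    a=.35;tz=-(np.sin(a)*FX+np.cos(a)*Z)
rail=C+.085*(np.sin(.744)*FX+np.cos(.744)*Z);print(rail)
for s in(.134,.054):
    d,w=rel(rail-s*tz,tool(tz,FX));print(s,d.round(4),w.round(3))
E
```

```text
scene0 187 [[ 0.083  0.686 -0.058]
 [ 0.091  0.769 -0.002]
 [ 0.097  0.841  0.055]]
 glue [[ 0.18  -0.054 -0.044]
 [ 0.193 -0.026 -0.033]
 [ 0.203 -0.01  -0.022]]
side0 160 [[ 0.078  0.655 -0.057]
 [ 0.086  0.691  0.003]
 [ 0.091  0.785  0.057]]
 glue [[ 0.149 -0.031 -0.103]
 [ 0.167 -0.009 -0.051]
 [ 0.19   0.002 -0.017]]
w3 717 [[ 0.08   0.643 -0.019]
 [ 0.087  0.668  0.022]
 [ 0.092  0.734  0.058]]
 glue [[ 0.15  -0.045 -0.069]
 [ 0.165 -0.021 -0.037]
 [ 0.185 -0.004  0.01 ]]
[ 0.67343579 -0.05898857  0.20254007]
0.134 [-0.0977  0.2108  0.0925] [0.35  0.007 0.039]
0.054 [-0.0966  0.1834  0.1677] [0.35  0.007 0.039]
```

Scaled: 0.17 m is 3.4, 0.03 m is 0.6.

```bash
echo '{"increments": [[-0.4,0.9,0,0.1,0,0.01],[-0.8,1.8,0.2,0.2,0,0.02],[-1.2,2.6,0.6,0.3,0,0.03],[-1.6,3.4,1.2,0.35,0.007,0.039],[-1.954,4.216,1.85,0.35,0.007,0.039]]}' | python3 drive.py 0.045 30
cat > go.py <<'E'
from h import *
a=.35;tz=-(np.sin(a)*FX+np.cos(a)*Z);rail=C+.085*(np.sin(.744)*FX+np.cos(.744)*Z)
for s in(.134,.054):
    d,w=rel(rail-s*tz,tool(tz,FX));print(s,d.round(4),w.round(3))
E
python3 go.py; python3 shot.py w4
```

```text
clock: 2.25
tcp_pos: [0.7159, -0.0566, 0.3298]
orientation: [-2.155, -1.873, 0.334]
contact_force: [0.2, 0.9, 1.0]
grip_width: 0.0447
gripper_force: 0.0
0.134 [-0.0086  0.0044 -0.0001] [-0.004  0.002  0.008]
0.054 [-0.0085  0.0048  0.0799] [-0.004  0.002  0.008]
```

View pics/w4.png

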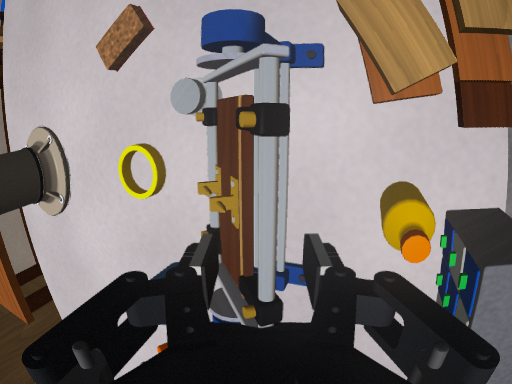

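Wrist view: rail at column ~267 runs midway between the fingertips (210 and 315); descend and close.

Scaled: 0.08 m is 1.6, 0.065 m is 1.3.

```bash
echo '{"increments": [[-0.16,0.08,0.6,0,0,0],[-0.16,0.09,1,0,0,0.006],[-0.16,0.09,1.3,0,0,0.006],[-0.16,0.09,1.6,0,0,0.006],[-0.16,0.09,1.6,0,0,0.006]]}' | python3 drive.py; python3 go.py
echo '{"increments": [[0,0,0,0,0,0],[0,0,0,0,0,0],[0,0,0,0,0,0],[0,0,0,0,0,0]]}' | python3 drive.py 0.0 30; python3 go.py
```

```text
clock: 2.8
tcp_pos: [0.6886, -0.0594, 0.2537]
orientation: [-2.159, -1.867, 0.337]
contact_force: [-1.3, 1.2, 1.0]
grip_width: 0.045
gripper_force: 0.0
0.134 [-0.0021  0.0029 -0.0807] [-0.005  0.002  0.003]
0.054 [-0.0019  0.0034 -0.0007] [-0.005  0.002  0.003]
clock: 3.2
tcp_pos: [0.6907, -0.0614, 0.2578]
orientation: [-2.166, -1.87, 0.329]
contact_force: [3.2, 1.4, 3.0]
grip_width: 0.0128
gripper_force: 29.4
0.134 [-0.0003  0.0028 -0.0761] [0.003 0.001 0.001]
0.054 [-0.0002  0.0026  0.0039] [0.003 0.001 0.001]
```

Scaled: -0.0618 m is -1.236, -0.0495 m is -0.99.

```bash
echo '{"increments": [[0,-0.234,-0.078,0,0,0],[0,-0.482,-0.122,0,0,0],[0,-0.738,-0.128,0,0,0],[0,-0.99,-0.096,0,0,0],[0,-1.236,-0.028,0,0,0]]}' | python3 drive.py
echo '{"increments": [[0,0,0,0,0,0],[0,0,0,0,0,0],[0,0,0,0,0,0]]}' | python3 drive.py; python3 - <<'E'
from h import *
p,Q,o=tcp();g=p+Q.apply([0,0,.054]);print(loc(g).round(4),o["grip_width"])
c=r.camera_info("wrist");p,d=r.grab_frame("wrist");cv2.imwrite("pics/w5.png",p);np.savez("pics/w5.npz",d=d,K=c["camera_matrix"],R=c["R"],t=c["t"])
for n in("scene","side"):
    p,d=r.grab_frame(n);cv2.imwrite(f"pics/{n}1.png",p);np.save(f"pics/{n}1.npy",d)
for n in("scene1","side1","w5"):
    W,p=saved(n);L=loc(W);H=cv2.cvtColor(p,cv2.COLOR_BGR2HSV)
    br=(abs(L[...,0])<.05)&(abs(L[...,1])<.09)&(abs(L[...,2])<.043)&((H[...,0]<15)|(H[...,0]>170))&(H[...,1]>90)
    t=L[br];print(n,len(t))
    if len(t)<60: continue
    m=np.median(t,0);t=t[abs(t[:,0]-m[0])<.02]
    for i in range(6):
        u,s,v=np.linalg.svd(t-t.mean(0),full_matrices=False);nn=v[2];e=(t-t.mean(0))@nn;t=t[abs(e)<(.01 if i<2 else .003)]
    nn*=-np.sign(nn[0]);print(n,len(t),nn.round(3),"theta",np.arctan2(nn[2],-nn[0]).round(4),t.mean(0).round(4))
E
```

```text
clock: 3.7
tcp_pos: [0.6343, -0.0533, 0.281]
orientation: [-2.168, -1.871, 0.326]
contact_force: [5.4, 0.3, 1.6]
grip_width: 0.0127
gripper_force: 30.5
clock: 4.0
tcp_pos: [0.6332, -0.0531, 0.281]
orientation: [-2.165, -1.868, 0.331]
contact_force: [0.4, 1.3, 10.4]
grip_width: 0.0129
gripper_force: 31.1
[-0.0016 -0.0002  0.0903] 0.012888682486234508
scene1 561
scene1 443 [-0.999  0.002 -0.045] theta -0.045 [0.0061 0.0034 0.0093]
side1 184
side1 173 [-0.999 -0.003 -0.046] theta -0.0459 [-0.0053  0.0099  0.0034]
w5 2619
w5 2616 [-0.999 -0.001 -0.05 ] theta -0.0501 [0.0045 0.0196 0.0072]
```

```bash
cat > th.py <<'E'
from h import *
import sys
s=sys.argv[1]
p,Q,o=tcp();g=p+Q.apply([0,0,.054]);print(loc(g).round(4),o["grip_width"].round(4),o["contact_force"].round(1))
c=r.camera_info("wrist");p,d=r.grab_frame("wrist");cv2.imwrite(f"pics/w{s}.png",p);np.savez(f"pics/w{s}.npz",d=d,K=c["camera_matrix"],R=c["R"],t=c["t"])
for n in("scene","side"):
    p,d=r.grab_frame(n);cv2.imwrite(f"pics/{n}{s}.png",p);np.save(f"pics/{n}{s}.npy",d)
for n in("scene"+s,"side"+s,"w"+s):
    W,p=saved(n);L=loc(W);H=cv2.cvtColor(p,cv2.COLOR_BGR2HSV)
    br=(abs(L[...,0])<.05)&(abs(L[...,1])<.09)&(abs(L[...,2])<.043)&((H[...,0]<15)|(H[...,0]>170))&(H[...,1]>90)
    t=L[br]
    if len(t)<60: continue
    m=np.median(t,0);t=t[abs(t[:,0]-m[0])<.02]
    for i in range(6):
        u,s,v=np.linalg.svd(t-t.mean(0),full_matrices=False);nn=v[2];e=(t-t.mean(0))@nn;t=t[abs(e)<(.01 if i<2 else .003)]
    nn*=-np.sign(nn[0]);print(n,len(t),nn.round(3),"theta",np.arctan2(nn[2],-nn[0]).round(4),t.mean(0).round(4))
E
sed -i 's/cloud(n\[:-1\]/cloud(n.rstrip("0123456789")/' h.py
echo '{"increments": [[0,0.066,-0.024,0,0,0],[0,0.066,-0.024,0,0,0],[0,0.066,-0.024,0,0,0],[0,0.066,-0.024,0,0,0]]}' | python3 drive.py; python3 th.py 6
```

```text
clock: 4.55
tcp_pos: [0.6365, -0.0536, 0.2811]
orientation: [-2.164, -1.867, 0.331]
contact_force: [-1.4, 1.5, 11.4]
grip_width: 0.0128
gripper_force: 31.3Traceback (most recent call last):
  File "th.py", line 4, in <module>
    p,Q,o=tcp();g=p+Q.apply([0,0,.054]);print(loc(g).round(4),o["grip_width"].round(4),o["contact_force"].round(1))
                                                              ^^^^^^^^^^^^^^^^^^^^^
AttributeError: 'float' object has no attribute 'round'
```

```bash
sed -i 's/o\["grip_width"\].round(4),o\["contact_force"\].round(1)/o["grip_width"],o["contact_force"]/' th.py; python3 th.py 6
```

```text
[ 0.0017 -0.0001  0.0904] 0.012762608565179604 [-1.37222156  1.47509767 11.40227392]
scene6 305 [-1.    -0.006  0.001] theta 0.0014 [0.0062 0.0081 0.0122]
side6 217 [-1.    -0.004 -0.005] theta -0.0053 [-0.005   0.0111  0.003 ]
w6 1443 [-1.    -0.001 -0.009] theta -0.0089 [0.0047 0.0372 0.0123]
```

```bash
echo '{"increments": [[0,0,0,0,0,0],[0,0,0,0,0,0],[0,0,-0.6,0,0,0],[0,0,-1.6,0,0,0],[0,0,-2.4,0,0,0]]}' | python3 drive.py 0.045; python3 th.py 7; cat > kn.py <<'E'
from h import *
import sys
A=-.5*FX+np.cos(np.pi/6)*Z  # knob axis
P=[]
for n in sys.argv[1:]:
    W,p=saved(n);L=loc(W);H=cv2.cvtColor(p,cv2.COLOR_BGR2HSV)
    k=(abs(L[...,0]+.05)<.06)&(abs(L[...,1]+.184)<.05)&((H[...,0]<14))&(H[...,1]>150)&(L[...,2]>.03)
    q=L[k]
    if len(q)<20: continue
    a=np.array([-.5,0,.866]);e1=np.array([.866,0,.5]);e2=np.array([0,1,0.])
    s=q@a;top=q[s>np.percentile(s,97)-.006];uv=np.c_[top@e1,top@e2]
    (cx,cy),(w,h),ang=cv2.minAreaRect((uv*1000).astype(np.float32))
    pc=cv2.PCACompute(uv.astype(np.float32),None)[1][0]
    print(n,len(q),"axial",np.percentile(s,[2,50,97,99.5]).round(4),"top",len(top),"rect c",round(cx,1),round(cy,1),"wh",round(w,1),round(h,1),round(ang,1),"pca",np.arctan2(pc[1],pc[0]).round(3),"mean",uv.mean(0).round(4))
E
python3 kn.py scene0 side0 scene7 side7 w7 w4
```

```text
clock: 5.2
tcp_pos: [0.6773, -0.06, 0.3936]
orientation: [-2.165, -1.867, 0.334]
contact_force: [0.8, -0.4, 0.5]
grip_width: 0.0451
gripper_force: 0.0
[ 0.043  -0.0005  0.2029] 0.045126853664541014 [ 0.78226222 -0.39609137  0.47791663]
scene7 209 [-1.    -0.007 -0.018] theta -0.0182 [0.006  0.0041 0.0176]
side7 227 [-1.    -0.003 -0.005] theta -0.0047 [-0.005   0.0114  0.0044]
w7 329 [-1.    -0.005  0.007] theta 0.0065 [ 0.0049 -0.012   0.0325]
scene0 62 axial [0.074  0.0881 0.0968 0.0975] top 23 rect c 7.7 -188.5 wh 13.3 56.3 76.2 pca -0.328 mean [ 0.0179 -0.1891]
side0 129 axial [0.0747 0.0887 0.0969 0.0975] top 52 rect c -1.2 -181.1 wh 12.6 56.4 78.5 pca -0.191 mean [-0.0015 -0.1788]
scene7 61 axial [0.0744 0.0884 0.0971 0.0978] top 23 rect c 11.8 -190.4 wh 13.6 53.6 75.6 pca -0.274 mean [ 0.0165 -0.1886]
side7 127 axial [0.0745 0.088  0.0971 0.0984] top 47 rect c -1.1 -178.6 wh 12.6 56.7 84.2 pca -0.19 mean [-0.0016 -0.1786]
w7 119 axial [0.0754 0.0832 0.0956 0.0975] top 26 rect c -21.8 -174.9 wh 2.5 9.1 83.8 pca -0.169 mean [-0.0225 -0.1748]
w4 55 axial [0.0867 0.0934 0.0989 0.099 ] top 29 rect c -21.6 -178.3 wh 7.4 9.3 0.9 pca 0.508 mean [-0.022  -0.1758]
```

```bash
cat >> h.py <<'E'
KA=-.5*FX+np.cos(np.pi/6)*Z;E1=np.cos(np.pi/6)*FX+.5*Z
def knob(beta,s,ax=.0945,e=0.,ly=-.184):
    "rel to gripper pose with grasp point s outward of knob grip"
    k=C+ax*KA+ly*FY+e*E1;w=np.cos(beta)*E1+np.sin(beta)*FY
    d,v=rel(k+(s+.054)*KA,tool(-KA,np.cross(KA,w)));print("beta",beta,"s",s,d.round(4),v.round(3))
E
python3 -c "
from h import *
knob(-.25,.09)"
```

```text
beta -0.25 s 0.09 [-0.1828 -0.1547  0.1069] [-0.738 -0.569 -1.231]
```

```bash
echo '{"increments": [[-0.6,-0.6,0,-0.07,-0.054,-0.117],[-1.2,-1.2,0,-0.14,-0.108,-0.234],[-1.8,-1.8,0.2,-0.21,-0.162,-0.351],[-2.4,-2.4,0.6,-0.28,-0.216,-0.468],[-3,-3,1.2,-0.35,-0.27,-0.585]]}' | python3 drive.py 0.035
python3 -c "
from h import *
knob(-.25,.09)"
```

```text
clock: 5.85
tcp_pos: [0.4954, -0.1841, 0.3874]
orientation: [1.565, 2.581, -0.174]
contact_force: [-0.6, -1.7, 0.1]
grip_width: 0.0349
gripper_force: 0.0
beta -0.25 s 0.09 [-0.0093 -0.0339  0.0442] [-0.386 -0.301 -0.639]
```

```bash
echo '{"increments": [[0,-0.2,0.2,-0.07,-0.054,-0.117],[-0.06,-0.4,0.4,-0.14,-0.108,-0.234],[-0.12,-0.6,0.6,-0.21,-0.162,-0.351],[-0.18,-0.68,0.88,-0.28,-0.216,-0.468],[-0.18,-0.68,0.88,-0.35,-0.27,-0.585]]}' | python3 drive.py
echo '{"increments": [[0,0,0,-0.036,-0.031,-0.054],[0,0,0,-0.036,-0.031,-0.054]]}' | python3 drive.py
python3 shot.py w8; python3 kn.py w8; python3 -c "
from h import *
knob(-.25,.09);knob(-.25,.0)"
```

```text
clock: 6.35
tcp_pos: [0.4696, -0.2137, 0.3443]
orientation: [0.626, 2.595, 0.016]
contact_force: [-0.7, 0.9, -0.2]
grip_width: 0.0346
gripper_force: 0.0
clock: 6.55
tcp_pos: [0.4701, -0.2137, 0.3454]
orientation: [0.546, 2.574, 0.036]
contact_force: [-0.4, 0.8, 0.1]
grip_width: 0.0348
gripper_force: 0.0
w8 348 axial [0.0793 0.0966 0.2278 0.2414] top 17 rect c 20.0 -141.9 wh 2.7 14.4 3.6 pca 1.589 mean [ 0.0202 -0.1443]
beta -0.25 s 0.09 [-0.0011 -0.0011 -0.0002] [-0.008 -0.012 -0.019]
beta -0.25 s 0.0 [-0.0022 -0.0004  0.0898] [-0.008 -0.012 -0.019]
```

View pics/w8.png

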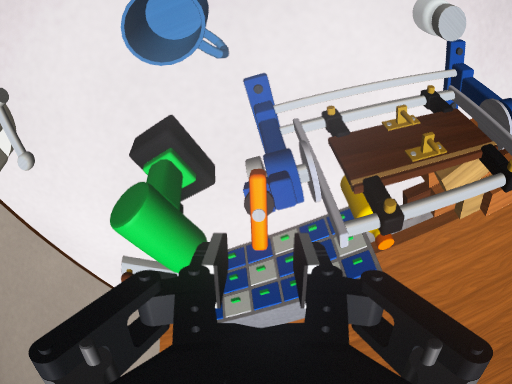

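Wrist view: the orange wing at (258,210) lies straight between the fingers; the green drill's head (155,225) comes near the left finger, so check clearance.

```bash
python3 - <<'E'
from h import *
W,p=saved("w8");L=loc(W);H=cv2.cvtColor(p,cv2.COLOR_BGR2HSV)
a=np.array([-.5,0,.866]);e1=np.array([.866,0,.5])
k=((H[...,0]<14))&(H[...,1]>150)&(np.abs(L[...,1]+.184)<.04)&(L@a<.103)&(L@a>.06)&(abs(L@e1)<.045)
q=L[k];s=q@a;t=q[s>np.percentile(s,97)-.005];uv=np.c_[t@e1,t[:,1]]
print(len(q),np.percentile(s,[50,97]),cv2.minAreaRect((uv*1000).astype(np.float32)),np.arctan2(*cv2.PCACompute(uv.astype(np.float32),None)[1][0][::-1]))
for n in("scene7","side7","w8"):
    W,p=saved(n);L=loc(W);H=cv2.cvtColor(p,cv2.COLOR_BGR2HSV)
    g=(H[...,0]>40)&(H[...,0]<80)&(H[...,1]>120)&(L[...,1]<-.2)&(L[...,2]>-.1)&(L[...,1]>-.5)&(abs(L[...,0])<.15)
    q=L[g]; s=q@a;u=q@e1;v=q[:,1]+.184
    print(n,len(q),q.min(0).round(3),q.max(0).round(3))
    m=s>.07; print("  above s>.07:",m.sum(),"min radius from knob axis",np.hypot(u,v)[m].min().round(3) if m.any() else None, "s max",s.max().round(3))
E
```

```text
321 [0.09648193 0.09850909] ((-0.2574195861816406, -186.74130249023438), (12.604657173156738, 60.7883415222168), 76.26054382324219) -0.22060014
scene7 537 [-0.039 -0.343 -0.097] [ 0.121 -0.267  0.057]
  above s>.07: 0 min radius from knob axis None s max 0.06
side7 499 [-0.047 -0.338 -0.096] [ 0.069 -0.261  0.051]
  above s>.07: 0 min radius from knob axis None s max 0.063
w8 6576 [-0.127 -0.346 -0.093] [ 0.055 -0.207  0.173]
  above s>.07: 24 min radius from knob axis 0.032 s max 0.213
```

```bash
echo '{"increments": [[-0.02,-0.04,0.6,0,-0.01,-0.01],[-0.04,-0.04,1.1,-0.008,-0.012,-0.01],[-0.04,-0.04,1.5,-0.008,-0.012,-0.01],[-0.04,-0.04,1.8,-0.008,-0.012,-0.01],[-0.04,-0.04,1.8,-0.008,-0.012,-0.01]]}' | python3 drive.py
echo '{"increments": [[0,0,0,0,0,0],[0,0,0,0,0,0],[0,0,0,0,0,0],[0,0,0,0,0,0]]}' | python3 drive.py 0.0 60
python3 -c "
from h import *
knob(-.24,.0);knob(-1.0,.0);knob(-1.45,0)"
```

```text
clock: 7.1
tcp_pos: [0.517, -0.2219, 0.2671]
orientation: [0.526, 2.567, 0.04]
contact_force: [-0.0, -0.4, 0.0]
grip_width: 0.0349
gripper_force: 0.0
clock: 7.5
tcp_pos: [0.5163, -0.2239, 0.2699]
orientation: [0.528, 2.56, 0.038]
contact_force: [-1.5, -4.8, -4.4]
grip_width: 0.0117
gripper_force: 61.3
beta -0.24 s 0.0 [0.0018 0.0019 0.0008] [ 0.     0.004 -0.018]
beta -1.0 s 0.0 [0.0018 0.0019 0.0008] [0.002 0.004 0.742]
beta -1.45 s 0 [0.0018 0.0019 0.0008] [0.003 0.003 1.192]
```

```bash
echo '{"increments": [[0,0,0,0,0,0.14],[0,0,0,0,0,0.28],[0,0,0,0,0,0.42],[0,0,0,0,0,0.56],[0,0,0,0,0,0.7]]}' | python3 drive.py
echo '{"increments": [[0,0,0,0,0,0.1],[0,0,0,0,0,0.2],[0,0,0,0,0,0.3],[0,0,0,0,0,0.4],[0,0,0,0,0,0.48]]}' | python3 drive.py
echo '{"increments": [[0,0,0,0,0,0],[0,0,0,0,0,0],[0,0,0,0,0,0]]}' | python3 drive.py
python3 -c "
from h import *
knob(-1.45,0);print(r.get_obs()['moment'])"; python3 th.py 9;python3 kn.py scene9 side9
```

```text
clock: 8.0
tcp_pos: [0.5161, -0.2241, 0.2699]
orientation: [1.395, 2.245, 0.282]
contact_force: [-0.8, -5.4, -4.7]
grip_width: 0.0121
gripper_force: 61.4
clock: 8.5
tcp_pos: [0.516, -0.2242, 0.2698]
orientation: [1.918, 1.881, 0.436]
contact_force: [-2.4, -6.5, -4.6]
grip_width: 0.0114
gripper_force: 61.7
clock: 8.8
tcp_pos: [0.516, -0.2242, 0.2698]
orientation: [1.915, 1.883, 0.435]
contact_force: [-2.5, -6.3, -4.9]
grip_width: 0.0118
gripper_force: 61.6
beta -1.45 s 0 [ 0.0027 -0.0006  0.0008] [0.004 0.002 0.011]
[-0.80562592  1.25637355 -0.73911392]
[-0.0466 -0.1867  0.0832] 0.011815057132322577 [-2.51932594 -6.31988243 -4.85528753]
scene9 226 [-0.999 -0.002 -0.044] theta -0.0435 [0.0059 0.0039 0.0114]
side9 194 [-0.999 -0.002 -0.035] theta -0.0352 [-0.0053  0.01    0.0063]
w9 3876 [-0.999 -0.001 -0.038] theta -0.0381 [-0.0049 -0.0605  0.0016]
scene9 95 axial [0.0733 0.0851 0.097  0.0972] top 25 rect c 6.9 -188.5 wh 55.5 14.3 89.6 pca 1.63 mean [ 0.007  -0.1904]
side9 58 axial [0.0752 0.0933 0.141  0.2023] top 2 rect c 15.4 -161.6 wh 20.7 0.0 98.7 pca 1.723 mean [ 0.0154 -0.1616]
```

Careful with the scale: shifts go in units of 50 mm. That gives: -0.09 m is -1.8, -0.05 m is -1.

```bash
echo '{"increments": [[0,0,0,0,0,0],[0,0,0,0,0,0],[0,0,-0.4,0,0,0],[0,0,-1,0,0,0],[0,0,-1.8,0,0,0]]}' | python3 drive.py 0.035
python3 th.py 10;python3 kn.py scene10 side10 w10
```

```text
clock: 9.45
tcp_pos: [0.4838, -0.2139, 0.3256]
orientation: [1.919, 1.901, 0.442]
contact_force: [0.3, 0.8, -0.9]
grip_width: 0.0348
gripper_force: 0.0
[-0.0804 -0.1805  0.1386] 0.034764065017297174 [ 0.28304692  0.83209735 -0.87012012]
scene10 241 [-0.999 -0.014 -0.044] theta -0.0442 [0.0057 0.0015 0.0134]
side10 193 [-1.    -0.003 -0.025] theta -0.0251 [-0.0052  0.0129  0.0059]
w10 2942 [-0.999 -0.002 -0.039] theta -0.0387 [-0.0049 -0.0478  0.0024]
scene10 159 axial [0.073  0.085  0.0968 0.0976] top 46 rect c 7.0 -188.3 wh 14.3 55.2 6.5 pca 1.676 mean [ 0.0072 -0.1891]
side10 71 axial [0.0725 0.092  0.0981 0.0995] top 35 rect c -0.6 -180.2 wh 12.3 53.9 5.9 pca 1.699 mean [-1.000e-04 -1.738e-01]
w10 459 axial [0.0779 0.0966 0.2313 0.2383] top 20 rect c 61.4 -161.1 wh 1.4 5.7 86.8 pca -0.049 mean [ 0.062 -0.161]
```

```bash
cat > v.py <<'E'
from h import *
tz=.5*FX-.866*Z
for y in(-.03,.04):
    d,v=rel(C-.13*FX+y*FY+.17*Z,tool(tz,FY));print(y,d.round(4),v.round(3))
E
python3 v.py
```

```text
-0.03 [ 0.152  -0.0078  0.0047] [ 0.013 -0.015 -1.434]
0.04 [0.2214 0.0018 0.006 ] [ 0.013 -0.015 -1.434]
```

Scaled: 0.15 m is 3, 0.12 m is 2.4.

```bash
echo '{"increments": [[0.6,0,-0.4,0,0,-0.145],[1.2,0,-0.4,0,0,-0.29],[1.8,0,-0.4,0,0,-0.435],[2.4,0,-0.2,0,0,-0.58],[3,-0.08,0,0,0,-0.725]]}' | python3 drive.py
python3 v.py
```

```text
clock: 10.1
tcp_pos: [0.4842, -0.0618, 0.3138]
orientation: [1.183, 2.367, 0.237]
contact_force: [0.8, -0.2, 0.1]
grip_width: 0.0352
gripper_force: 0.0
-0.03 [ 0.0023 -0.0014  0.0029] [ 0.012 -0.013 -0.783]
0.04 [0.0517 0.0482 0.004 ] [ 0.012 -0.013 -0.783]
```

Scaled: 0.07 m is 1.4, 0.035 m is 0.7.

```bash
echo '{"increments": [[0,0,0,0,0,-0.15],[0,0,0,0,0,-0.3],[0,0,0,0,0,-0.45],[0,0,0,0,0,-0.6],[0,0,0,0.01,-0.01,-0.75]]}' | python3 drive.py
echo '{"increments": [[0,0,0,0,0,0],[0,0,0,0,0,0]]}' | python3 drive.py; python3 shot.py w11
echo '{"increments": [[0,0.7,0,0,0,0],[0,1.4,0,0,0,0],[0,1.4,0,0,0,0],[0,1.4,0,0,0,0]]}' | python3 drive.py; python3 shot.py w12
python3 - <<'E'
from h import *
a=cv2.imread("pics/w11.png");b=cv2.imread("pics/w12.png")
def c(n):
    z=np.load(f"pics/{n}.npz");return dict(camera_matrix=z["K"],R=z["R"],t=z["t"])
for n,im in(("w11",a),("w12",b)):
    q=proj("wrist",[C-.022*FX+.004*FY-.01*Z],c(n))[0].astype(int);print(n,q)
    u=max(0,q[0]-67);v=max(0,q[1]-75);print(u,v);cv2.imwrite(f"pics/{n}c.png",cv2.resize(im[v:v+150,u:u+134],None,fx=3,fy=3,interpolation=cv2.INTER_CUBIC))
x,y=[cv2.imread(f"pics/{n}c.png") for n in("w11","w12")];h=min(x.shape[0],y.shape[0]);cv2.imwrite("pics/w1112.png",np.hstack([x[:h],y[:h]]))
E
```

```text
clock: 10.6
tcp_pos: [0.4837, -0.0635, 0.3134]
orientation: [0.238, 2.612, -0.04]
contact_force: [0.2, -0.2, -1.1]
grip_width: 0.0347
gripper_force: 0.0
clock: 10.8
tcp_pos: [0.4838, -0.0635, 0.3137]
orientation: [0.25, 2.61, -0.036]
contact_force: [0.7, -1.3, -0.3]
grip_width: 0.0349
gripper_force: 0.0
clock: 11.25
tcp_pos: [0.4966, 0.0053, 0.3155]
orientation: [0.246, 2.61, -0.037]
contact_force: [-1.2, -1.0, -0.5]
grip_width: 0.0352
gripper_force: 0.0
w11 [297 185]
230 110
w12 [226 184]
159 109
```

View pics/w1112.png

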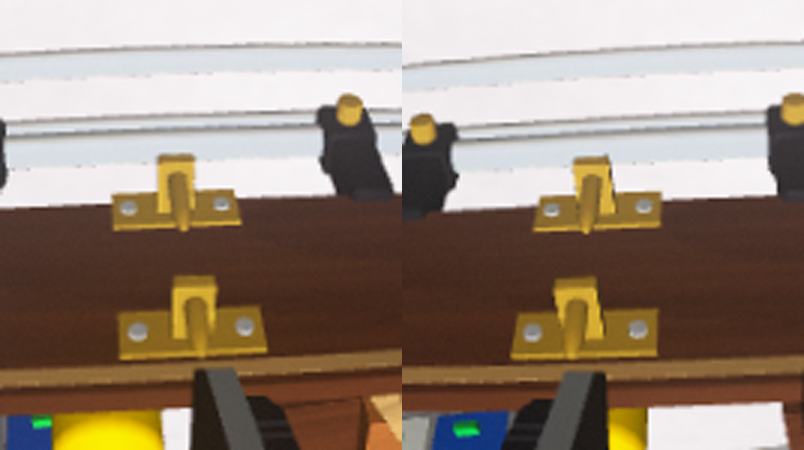

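The crops show both pintles: low pin tip at full-image (290.7,186) in w11 and (220.7,185.7) in w12; high pin tip at (297.7,227.7) and (215,227.3).

```bash
python3 - <<'E'
from h import *
def cc(n):
    z=np.load(f"pics/{n}.npz");return dict(camera_matrix=z["K"],R=z["R"],t=z["t"])
def ray(n,u):
    c=cc(n);K=c["camera_matrix"];x=(np.array(u)-K[:2,2])/K[0,0];a=np.linalg.norm(x);d=np.r_[x/a*np.sin(a),np.cos(a)];return -c["R"].T@c["t"],c["R"].T@d
def tri(*obs):
    A=np.zeros((3,3));b=np.zeros(3)
    R=[ray(*o) for o in obs]
    for o,d in R: M=np.eye(3)-np.outer(d,d);A+=M;b+=M@o
    X=np.linalg.solve(A,b);return X,[np.linalg.norm((np.eye(3)-np.outer(d,d))@(X-o)).round(4) for o,d in R]
for k,u,v in(("lowtip",(290.7,186),(220.7,185.7)),("hightip",(297.7,227.7),(215,227.3)),("lowbase",(288.5,170),(222,170)),("highbase",(294,211),(217,211))):
    X,e=tri(("w11",u),("w12",v));print(k,X.round(4),loc(X).round(4),e)
for n in("w11","w12"):
    W,p=saved(n);L=loc(W);H=cv2.cvtColor(p,cv2.COLOR_BGR2HSV)
    g=(H[...,0]>15)&(H[...,0]<30)&(H[...,1]>120)&(abs(L[...,1]-.003)<.02)&(L[...,0]<-.012)&(L[...,0]>-.05)&(abs(L[...,2])<.06)
    q=L[g];print(n,len(q))
    for lo,hi in((-.04,-.03),(-.03,-.02),(-.02,-.01),(-.01,0),(0,.015),(.015,.025),(.025,.035),(.035,.045),(.045,.06)):
        s=q[(q[:,2]>lo)&(q[:,2]<hi)]
        if len(s):print("  z",lo,len(s),"x",np.percentile(s[:,0],[5,50,95]).round(4),"y",np.percentile(s[:,1],[5,50,95]).round(4))
    t=L[(abs(L[...,0])<.03)&(abs(L[...,1])<.085)&(abs(L[...,2])<.042)&(H[...,0]<12)&(H[...,1]>90)]
    t=t[abs(t[:,0]-np.median(t[:,0]))<.006]
    f=np.polyfit(t[:,2],t[:,0],1);print("  transom face x(z)=",f.round(4),"yaw slope",np.polyfit(t[:,1],t[:,0],1)[0].round(4),len(t))
E
```

```text
lowtip [ 0.5975 -0.0504  0.1275] [-0.0188 -0.0027 -0.0125] [np.float64(0.0), np.float64(0.0)]
hightip [ 0.5899 -0.0489  0.1863] [-0.0265 -0.0023  0.0463] [np.float64(0.0), np.float64(0.0)]
lowbase [ 0.5962 -0.0504  0.1048] [-0.0201 -0.0029 -0.0352] [np.float64(0.0001), np.float64(0.0001)]
highbase [ 0.5946 -0.0503  0.1635] [-0.0217 -0.0031  0.0235] [np.float64(0.0002), np.float64(0.0002)]
w11 517
  z -0.04 125 x [-0.0277 -0.024  -0.014 ] y [-0.0086 -0.0039  0.0021]
  z -0.03 40 x [-0.0249 -0.0239 -0.0218] y [-0.0056 -0.003   0.0004]
  z -0.02 50 x [-0.0251 -0.0231 -0.0211] y [-0.0057 -0.003  -0.0002]
  z -0.01 4 x [-0.023  -0.0221 -0.0216] y [-0.0036 -0.0028 -0.0019]
  z 0.015 162 x [-0.0303 -0.0274 -0.0147] y [-0.0088 -0.0043  0.0027]
  z 0.025 72 x [-0.0268 -0.0256 -0.0138] y [-0.0075 -0.0035  0.0001]
  z 0.035 61 x [-0.0267 -0.0252 -0.0231] y [-0.0053 -0.0033 -0.0003]
  transom face x(z)= [-0.0387 -0.0049] yaw slope -0.003 7073
w12 543
  z -0.04 130 x [-0.0281 -0.0241 -0.014 ] y [-0.0084 -0.0013  0.003 ]
  z -0.03 43 x [-0.0247 -0.0238 -0.0218] y [-0.0057 -0.0025  0.0003]
  z -0.02 49 x [-0.025  -0.0236 -0.021 ] y [-0.0051 -0.002  -0.0001]
  z -0.01 3 x [-0.0222 -0.0211 -0.0208] y [-0.0039 -0.0037 -0.003 ]
  z 0.015 172 x [-0.0301 -0.0277 -0.0149] y [-0.0087 -0.0009  0.0036]
  z 0.025 83 x [-0.0271 -0.0257 -0.0153] y [-0.0072 -0.002   0.0015]
  z 0.035 63 x [-0.0267 -0.0254 -0.0233] y [-0.0058 -0.0028 -0.    ]
  transom face x(z)= [-0.0381 -0.005 ] yaw slope -0.0008 7059
```

```bash
cat > rud.py <<'E'
from h import *
import sys
for n in sys.argv[1:]:
    W,p=saved(n);H=cv2.cvtColor(p,cv2.COLOR_BGR2HSV)
    reg=np.all((W>[.42,.29,.045])&(W<[.64,.46,.24]),axis=2)&((H[...,0]<12)|(H[...,0]>175))&(H[...,1]>120)
    g=np.all((W>[.45,.28,.06])&(W<[.60,.345,.19]),axis=2)&(H[...,0]>18)&(H[...,0]<32)&(H[...,1]>120)
    t=W[reg]
    rng=np.random.default_rng(0);best=None
    for i in range(200):
        a=t[rng.choice(len(t),3,False)];nn=np.cross(a[1]-a[0],a[2]-a[0]);nn/=np.linalg.norm(nn)+1e-12;m=abs((t-a[0])@nn)<.002
        if best is None or m.sum()>best.sum():best=m
    t=t[best];c=t.mean(0);v=np.linalg.svd(t-c,full_matrices=False)[2];nn=v[2]*np.sign(v[2][0])
    hz=np.cross(nn,[0,0,1.]);hz/=np.linalg.norm(hz);up=np.cross(hz,nn)  # in-plane up
    up*=np.sign(up[2])
    uv=np.c_[(t-c)@hz,(t-c)@up]
    print(n,reg.sum(),len(t),"n",nn.round(3),"lean deg",np.degrees(np.arcsin(nn[2])).round(1),"yaw n",np.arctan2(nn[1],nn[0]).round(3),"c",c.round(4))
    top=c+up*np.percentile(uv[:,1],99.5);print("   hz",hz.round(3),"up",up.round(3),"u",np.percentile(uv[:,0],[1,99]).round(3),"v",np.percentile(uv[:,1],[.5,99.5]).round(3),"top z",top[2].round(3))
    if g.sum()>5:
        q=W[g];k=cv2.kmeans(q.astype(np.float32),2,None,(3,50,1e-6),5,0);print("   gudg",g.sum(),k[2].round(4).tolist())
E
python3 rud.py scene10 side10 w1 w2
```

```text
scene10 757 327 n [0.856 0.075 0.511] lean deg 30.7 yaw n 0.088 c [0.5363 0.3584 0.1163]
   hz [ 0.088 -0.996  0.   ] up [-0.509 -0.045  0.86 ] u [-0.038  0.033] v [-0.075  0.099] top z 0.201
   gudg 23 [[0.5195000171661377, 0.3174000084400177, 0.15440000593662262], [0.5497999787330627, 0.3212999999523163, 0.10209999978542328]]
side10 434 370 n [0.86  0.095 0.501] lean deg 30.1 yaw n 0.11 c [0.5273 0.3657 0.1322]
   hz [ 0.109 -0.994  0.   ] up [-0.498 -0.055  0.865] u [-0.037  0.035] v [-0.09   0.084] top z 0.205
   gudg 81 [[0.545799970626831, 0.32100000977516174, 0.10119999945163727], [0.5164999961853027, 0.3203999996185303, 0.15389999747276306]]
w1 1111 730 n [0.859 0.097 0.502] lean deg 30.1 yaw n 0.113 c [0.5202 0.3613 0.1451]
   hz [ 0.112 -0.994  0.   ] up [-0.499 -0.056  0.865] u [-0.038  0.035] v [-0.112  0.072] top z 0.207
   gudg 62 [[0.5482000112533569, 0.3154999911785126, 0.10520000010728836], [0.5181999802589417, 0.3133000135421753, 0.15729999542236328]]
w2 3425 3113 n [0.862 0.09  0.5  ] lean deg 30.0 yaw n 0.104 c [0.5228 0.3584 0.1417]
   hz [ 0.104 -0.995  0.   ] up [-0.497 -0.052  0.866] u [-0.039  0.032] v [-0.107  0.075] top z 0.206
   gudg 478 [[0.5162000060081482, 0.3190000057220459, 0.1542000025510788], [0.5454999804496765, 0.32100000977516174, 0.10249999910593033]]
```

```bash
cat >> h.py <<'E'
RX=np.array([.105,-.9945,0]);RZ=np.array([-.497,-.0525,.866]);RX-=RZ*(RX@RZ);RX/=np.linalg.norm(RX);RZ/=np.linalg.norm(RZ);RY=np.cross(RZ,RX);RO=np.array([.5773,.3651,.0348])
def rudg(s,xr=.008,zr=.163):
    d,v=rel(RO+xr*RX+(zr+s+.054)*RZ,tool(-RZ,RY));print("s",s,d.round(4),v.round(3))
E
python3 -c "
from h import *
rudg(.08)"
```

```text
s 0.08 [ 0.1246  0.3189 -0.037 ] [-0.096  0.096  1.308]
```

Scaled: 0.18 m is 3.6, 0.14 m is 2.8.

```bash
echo '{"increments": [[0.2,0.6,-0.8,-0.01,0.01,0.14],[0.4,1.2,-1.2,-0.02,0.02,0.28],[0.8,2,-1.2,-0.03,0.03,0.42],[1.1,2.8,-1.2,-0.04,0.04,0.56],[1.4,3.6,-1.2,-0.05,0.05,0.7]]}' | python3 drive.py 0.06
python3 -c "
from h import *
rudg(.08)"
```

```text
clock: 11.8
tcp_pos: [0.4413, 0.1898, 0.3382]
orientation: [1.052, 2.451, 0.251]
contact_force: [0.3, 0.6, 0.0]
grip_width: 0.06
gripper_force: 0.0
s 0.08 [0.1318 0.0824 0.0333] [-0.048  0.052  0.671]
```

Scaled: 0.1318 m is 2.636, 0.12 m is 2.4.

```bash
echo '{"increments": [[0.6,0.4,0,-0.01,0.01,0.14],[1.2,0.8,0.2,-0.02,0.02,0.28],[1.8,1.2,0.4,-0.03,0.03,0.42],[2.4,1.6,0.6,-0.04,0.04,0.56],[2.636,1.648,0.666,-0.048,0.052,0.671]]}' | python3 drive.py
echo '{"increments": [[0,0,0,0,0,0],[0,0,0,0,0,0]]}' | python3 drive.py
python3 -c "
from h import *
rudg(.08);rudg(0)"; python3 shot.py w13; python3 rud.py w13
```

```text
clock: 12.3
tcp_pos: [0.4295, 0.3439, 0.2903]
orientation: [1.828, 2.042, 0.545]
contact_force: [-0.1, -0.4, 0.0]
grip_width: 0.0602
gripper_force: 0.0
clock: 12.5
tcp_pos: [0.4302, 0.3396, 0.2911]
orientation: [1.821, 2.045, 0.539]
contact_force: [0.4, 0.9, 0.3]
grip_width: 0.0601
gripper_force: 0.0
s 0.08 [ 0.0019  0.001  -0.0006] [-0.001  0.002  0.011]
s 0 [0.0021 0.0011 0.0794] [-0.001  0.002  0.011]
w13 1095 763 n [ 0.491  0.045 -0.87 ] lean deg -60.5 yaw n 0.092 c [0.4824 0.341  0.2031]
   hz [ 0.092 -0.996  0.   ] up [0.866 0.08  0.493] u [-0.03   0.019] v [-0.006  0.006] top z 0.206
```

View pics/w13.png

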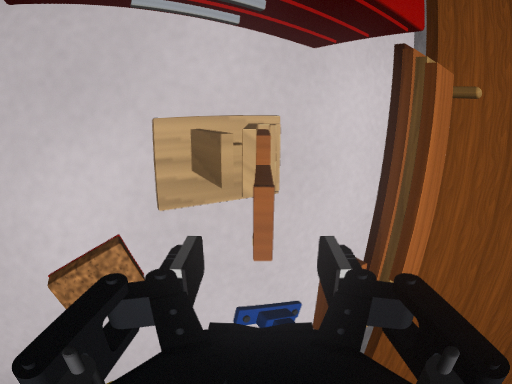

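Wrist view: the rudder's top edge (263,240) lies midway between the fingers (200 and 323); go down along it and grip.

```bash
echo '{"increments": [[0.04,0.02,0.6,0,0.002,0.01],[0.04,0.02,1.1,0,0.002,0.01],[0.04,0.02,1.4,0,0.002,0.01],[0.04,0.02,1.59,0,0.002,0.01],[0.04,0.02,1.59,0,0.002,0.01]]}' | python3 drive.py
echo '{"increments": [[0,0,0,0,0,0],[0,0,0,0,0,0],[0,0,0,0,0,0],[0,0,0,0,0,0],[0,0,0,0,0,0]]}' | python3 drive.py 0.0 60
python3 -c "
from h import *
rudg(0)"
```

```text
clock: 13.05
tcp_pos: [0.4704, 0.3461, 0.2225]
orientation: [1.834, 2.036, 0.544]
contact_force: [1.2, -0.7, 0.7]
grip_width: 0.0602
gripper_force: 0.0
clock: 13.55
tcp_pos: [0.4699, 0.3479, 0.2238]
orientation: [1.833, 2.038, 0.549]
contact_force: [-1.5, -1.0, 7.3]
grip_width: 0.0113
gripper_force: 60.1
s 0 [-0.0022 -0.0004  0.001 ] [ 0.001 -0.003 -0.001]
```

```bash
cat >> h.py <<'E'
TH=-.038
PX=np.cos(TH)*FX-np.sin(TH)*Z;PZ=np.sin(TH)*FX+np.cos(TH)*Z
def hang(h,xr=.0073,zr=.2188,dx=0.,dy=0.,pl=None):
    P=C+(-.022)*PX-.035*PZ-.0028*FY if pl is None else pl
    t=P+h*PZ+(xr-.047+dx)*PX+(zr-.070)*PZ+dy*FY
    d,v=rel(t,tool(-PZ,FY));print("h",h,"t",t.round(4),d.round(4),v.round(3))
E
echo '{"increments": [[0,0,-0.2,0,0,0],[0,0,-0.6,0,0,0],[0,0,-1.2,0,0,0],[0,0,-2,0,0,0],[0,0,-2.6,0,0,0]]}' | python3 drive.py
python3 -c "
from h import *
hang(.06)"
```

```text
clock: 14.05
tcp_pos: [0.4042, 0.3401, 0.3373]
orientation: [1.834, 2.038, 0.547]
contact_force: [0.1, 0.1, -1.3]
grip_width: 0.0109
gripper_force: 59.5
h 0.06 t [ 0.5486 -0.0432  0.3113] [-0.3965  0.0769  0.0731] [ 0.421  0.31  -1.293]
```

Scaled: 0.04 m is 0.8, -0.185 m is -3.7.

```bash
echo '{"increments": [[-0.6,0.16,0,0.04,0.03,-0.13],[-1.3,0.32,0,0.08,0.06,-0.26],[-2.1,0.48,0,0.126,0.09,-0.39],[-2.9,0.64,0,0.168,0.12,-0.52],[-3.7,0.8,0,0.21,0.155,-0.65]]}' | python3 drive.py
python3 -c "
from h import *
hang(.06)"
```

```text
clock: 14.55
tcp_pos: [0.4454, 0.2073, 0.3495]
orientation: [1.394, 2.495, 0.373]
contact_force: [0.5, 0.3, -2.9]
grip_width: 0.011
gripper_force: 59.5
h 0.06 t [ 0.5486 -0.0432  0.3113] [-0.2631 -0.0586  0.047 ] [ 0.269  0.212 -0.866]
```

Scaled: -0.185 m is -3.7, -0.145 m is -2.9.

```bash
echo '{"increments": [[-0.6,0,0,0.04,0.03,-0.13],[-1.3,0,0,0.08,0.06,-0.26],[-2.1,0,0,0.12,0.095,-0.39],[-2.9,-0.2,0,0.162,0.13,-0.52],[-3.7,-0.5,0,0.2,0.16,-0.65]]}' | python3 drive.py
python3 -c "
from h import *
hang(.06,dx=-.05)"
```

```text
clock: 15.05
tcp_pos: [0.5113, 0.0687, 0.3592]
orientation: [0.789, 2.889, 0.17]
contact_force: [0.8, 0.5, -2.2]
grip_width: 0.0114
gripper_force: 59.5
h 0.06 t [ 0.4992 -0.0358  0.3094] [-0.0379 -0.1027  0.0395] [ 0.117  0.096 -0.386]
```

```bash
echo '{"increments": [[-0.18,-0.4,0,0.03,0.025,-0.1],[-0.36,-0.9,0.2,0.06,0.05,-0.2],[-0.56,-1.4,0.4,0.09,0.07,-0.3],[-0.76,-1.9,0.6,0.117,0.096,-0.386],[-0.758,-2.054,0.79,0.117,0.096,-0.386]]}' | python3 drive.py
echo '{"increments": [[0,0,0,0,0,0],[0,0,0,0,0,0],[0,0,0,0,0,0]]}' | python3 drive.py
python3 shot.py w14; python3 -c "
from h import *
hang(.06,dx=-.05);hang(.031,dx=-.05)
for n in('scene','side'):
    p,d=r.grab_frame(n);cv2.imwrite(f'pics/{n}14.png',p);np.save(f'pics/{n}14.npy',d)
a=cv2.imread('pics/w14.png');b=cv2.imread('pics/side14.png')
q=proj('side',[C-.05*FX])[0].astype(int);print(q)
s=cv2.resize(b[q[1]-55:q[1]+55,q[0]-60:q[0]+60],(400,367),interpolation=cv2.INTER_CUBIC)
w=cv2.resize(a,(400,300));cv2.imwrite('pics/m14.png',np.hstack([np.vstack([w,np.zeros((67,400,3),np.uint8)]),s]))
"
```

```text
clock: 15.55
tcp_pos: [0.4981, -0.0376, 0.3086]
orientation: [0.241, 3.094, -0.007]
contact_force: [0.3, 0.1, -2.4]
grip_width: 0.0115
gripper_force: 59.6
clock: 15.85
tcp_pos: [0.4992, -0.0339, 0.3099]
orientation: [0.237, 3.091, -0.004]
contact_force: [-0.1, 0.6, -1.6]
grip_width: 0.011
gripper_force: 59.6
h 0.06 t [ 0.4992 -0.0358  0.3094] [-0.0002 -0.0017  0.0005] [ 0.     0.003 -0.005]
h 0.031 t [ 0.5002 -0.036   0.2805] [-0.0001 -0.0017  0.0295] [ 0.     0.003 -0.005]
[258 181]
```

View pics/m14.png

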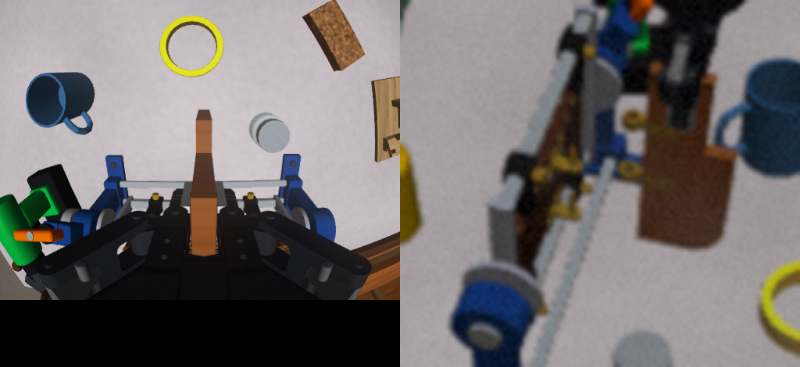

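Left: wrist view, rudder held upright between the fingers; right: side view, gudgeons at (632,118) and (632,168) facing the pintles at (570,165) and (565,205).

```bash
cat > m.py <<'E'
from h import *
import sys
p,Q,o=tcp();ex=Q.as_matrix();rx,rz=-ex[:,0],-ex[:,2];ry=np.cross(rz,rx)
O=p-.0073*rx-.2188*rz
print("expected gud low",loc(O+.047*rx+.07*rz).round(4),"high",loc(O+.047*rx+.13*rz).round(4),"foot",loc(O).round(4))
for n in sys.argv[1:]:
    W,pc=saved(n);H=cv2.cvtColor(pc,cv2.COLOR_BGR2HSV);D=W-O
    X,Y,Zr=D@rx,D@ry,D@rz
    wood=(X>-.06)&(X<.05)&(abs(Y)<.03)&(Zr>-.02)&(Zr<.135)&((H[...,0]<15)|(H[...,0]>175))&(H[...,1]>110)
    q=np.c_[X[wood],Y[wood],Zr[wood]]
    if len(q)>50:
        f=q[abs(q[:,1]-np.median(q[:,1]))<.006]
        A=np.c_[f[:,0],f[:,2],np.ones(len(f))];co=np.linalg.lstsq(A,f[:,1],rcond=None)[0]
        print(n,len(f),"face y(x,z)",co.round(4),"at mid",(co@[.0,.06,1]).round(4),"x",np.percentile(f[:,0],[1,99]).round(4),"z",np.percentile(f[:,2],[1,99]).round(4))
        for a,b in((.03,.06),(.08,.115)):
            g=f[(f[:,2]>a)&(f[:,2]<b)];print("    edges x at z",a,np.percentile(g[:,0],[2,98]).round(4) if len(g)>5 else "")
    gold=(X>.030)&(X<.068)&(abs(Y)<.025)&(Zr>.05)&(Zr<.16)&(H[...,0]>15)&(H[...,0]<32)&(H[...,1]>110)
    for a,b in((.055,.1),(.115,.16)):
        g=gold&(Zr>a)&(Zr<b)
        if g.sum()>3:print("    gud",a,g.sum(),"x",np.percentile(X[g],[3,50,97]).round(4),"y",np.percentile(Y[g],[3,50,97]).round(4),"z",np.percentile(Zr[g],[3,97]).round(4))
    L=loc(W);pin=(H[...,0]>15)&(H[...,0]<32)&(H[...,1]>110)&(L[...,0]<-.012)&(L[...,0]>-.035)&(abs(L[...,1])<.02)
    for a,b in((-.03,-.008),(.03,.047)):
        g=pin&(L[...,2]>a)&(L[...,2]<b)
        if g.sum()>3:print("    pin",a,g.sum(),np.percentile(L[g],[5,50,95],axis=0).round(4).tolist())
E
python3 m.py side14 scene14 w14
```

```text
expected gud low [-0.0726 -0.0016  0.0227] high [-0.0751 -0.0016  0.0827] foot [-0.1167 -0.0014 -0.0491]
side14 730 face y(x,z) [ 0.0048 -0.0028  0.0094] at mid 0.0092 x [-0.038   0.0312] z [0.0063 0.1326]
    edges x at z 0.03 [-0.0355  0.0298]
    edges x at z 0.08 [-0.0381  0.0305]
    gud 0.055 35 x [0.0309 0.0427 0.052 ] y [-0.0036  0.0074  0.0117] z [0.0697 0.0846]
    gud 0.115 32 x [0.0314 0.0437 0.0509] y [-0.0041  0.007   0.0121] z [0.13   0.1451]
    pin -0.03 6 [[-0.0243, 0.0011, -0.0276], [-0.0226, 0.004, -0.019], [-0.0203, 0.0054, -0.014]]
    pin 0.03 8 [[-0.0266, -0.0003, 0.0308], [-0.0241, 0.0023, 0.0364], [-0.0212, 0.0036, 0.0405]]
    gud 0.055 10 x [0.0335 0.0385 0.0456] y [-0.0058  0.0003  0.0041] z [0.0755 0.0858]
    gud 0.115 22 x [0.0351 0.0448 0.0589] y [-0.0066 -0.002   0.0035] z [0.1288 0.1409]
    pin 0.03 4 [[-0.0214, -0.0062, 0.0363], [-0.0192, -0.0035, 0.0404], [-0.0175, -0.0032, 0.043]]
w14 1021 face y(x,z) [-0.0046  0.026  -0.003 ] at mid -0.0014 x [-0.04   -0.0145] z [0.0941 0.1345]
    edges x at z 0.03 
    edges x at z 0.08 [-0.04   -0.0398]
```

Scaled: 0.0295 m is 0.59, -0.0017 m is -0.034.

```bash
echo '{"increments": [[0,-0.02,0.3,0,0.003,-0.005],[0,-0.034,0.59,0,0.003,-0.005],[-0.3,-0.034,0.59,0,0.003,-0.005],[-0.6,-0.034,0.59,0,0.003,-0.005],[-0.84,-0.034,0.59,0,0.003,-0.005]]}' | python3 drive.py
echo '{"increments": [[-0.12,0,0,0,0,0],[-0.16,0,0,0,0,0],[-0.16,0,0,0,0,0],[-0.16,0,0,0,0,0]]}' | python3 drive.py
python3 -c "
from h import *
hang(.031);hang(.026)
for n in('scene','side'):
    p,d=r.grab_frame(n);cv2.imwrite(f'pics/{n}15.png',p);np.save(f'pics/{n}15.npy',d)
b=cv2.imread('pics/side15.png');q=proj('side',[C-.02*FX])[0].astype(int);c=cv2.imread('pics/scene15.png');k=proj('scene',[C-.02*FX])[0].astype(int)
f=lambda i,q:cv2.resize(i[q[1]-40:q[1]+40,q[0]-28:q[0]+28],(400,571),interpolation=cv2.INTER_CUBIC)
cv2.imwrite('pics/m15.png',np.hstack([f(b,q),f(c,k)]))
"
```

```text
clock: 16.5
tcp_pos: [0.5423, -0.0432, 0.2818]
orientation: [0.231, 3.095, -0.005]
contact_force: [-0.1, -0.0, -2.1]
grip_width: 0.0113
gripper_force: 59.5
clock: 16.9
tcp_pos: [0.5487, -0.0448, 0.2817]
orientation: [0.232, 3.096, -0.005]
contact_force: [-0.6, -0.4, -2.0]
grip_width: 0.0111
gripper_force: 59.6
h 0.031 t [ 0.5497 -0.0434  0.2824] [-0.0008  0.0016 -0.0006] [-0.001 -0.001 -0.001]
h 0.026 t [ 0.5499 -0.0434  0.2774] [-0.0008  0.0016  0.0044] [-0.001 -0.001 -0.001]
```

View pics/m15.png

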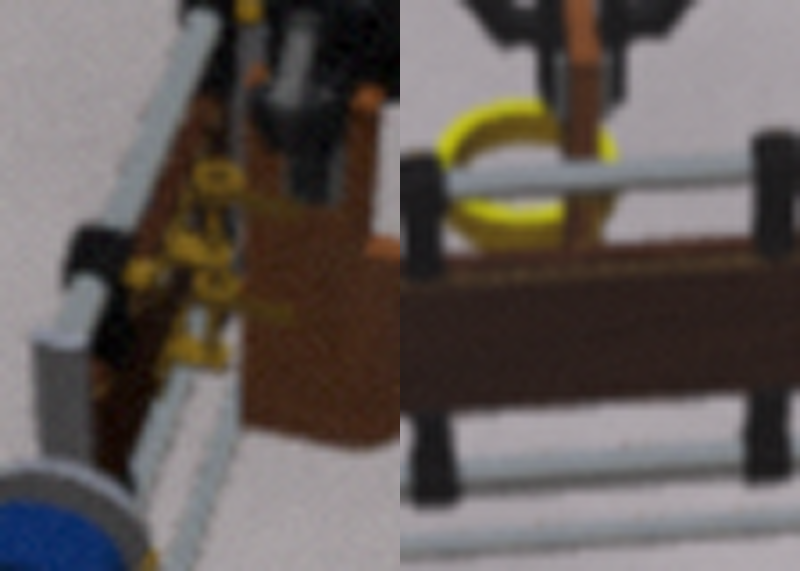

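Side view: the rings at (218,178) and (218,283) hover just above their pins (213,220) and (210,325).

```bash
echo '{"increments": [[0,0,0,0,0,0]]}' | python3 drive.py ; python3 -c "
from h import *
hang(.031)"; echo '{"increments": [[-0.016,0.03,0,0,0,0],[-0.016,0.03,0,0,0,0],[-0.016,0.03,0,0,0,0]]}' | python3 drive.py; python3 -c "
from h import *
hang(.031)";echo '{"increments": [[0,0,0,0,0,0]]}' | python3 drive.py ; python3 -c "
from h import *
hang(.031);hang(.02)"; python3 m.py side15
```

```text
clock: 17.1
tcp_pos: [0.5489, -0.0448, 0.2818]
orientation: [0.232, 3.096, -0.005]
contact_force: [0.3, -0.7, -1.1]
grip_width: 0.0113
gripper_force: 59.6
h 0.031 t [ 0.5497 -0.0434  0.2824] [-0.0006  0.0015 -0.0005] [-0.001 -0.001 -0.001]
clock: 17.4
tcp_pos: [0.5502, -0.0434, 0.2818]
orientation: [0.231, 3.096, -0.006]
contact_force: [0.5, 0.1, -1.6]
grip_width: 0.0113
gripper_force: 59.6
h 0.031 t [ 0.5497 -0.0434  0.2824] [ 0.0005 -0.0001 -0.0005] [-0.001 -0.001 -0.001]
clock: 17.5
tcp_pos: [0.5502, -0.0435, 0.2818]
orientation: [0.232, 3.096, -0.006]
contact_force: [-0.7, -0.0, -2.3]
grip_width: 0.0114
gripper_force: 59.6
h 0.031 t [ 0.5497 -0.0434  0.2824] [ 0.0005  0.     -0.0006] [-0.001 -0.001 -0.001]
h 0.02 t [ 0.5501 -0.0434  0.2714] [0.0005 0.     0.0104] [-0.001 -0.001 -0.001]
expected gud low [-0.0214 -0.003  -0.0054] high [-0.0236 -0.003   0.0546] foot [-0.0658 -0.003  -0.0771]
side15 683 face y(x,z) [ 0.0022 -0.005   0.0078] at mid 0.0075 x [-0.0395  0.0301] z [0.0066 0.1334]
    edges x at z 0.03 [-0.0388  0.0298]
    edges x at z 0.08 [-0.0394  0.0303]
    gud 0.055 83 x [0.033  0.0481 0.0633] y [-0.0143  0.0066  0.0202] z [0.0577 0.0995]
    gud 0.115 47 x [0.0308 0.0439 0.0519] y [-0.0058  0.0052  0.0113] z [0.1212 0.1416]
    pin -0.03 6 [[-0.0241, 0.0008, -0.0277], [-0.0224, 0.0036, -0.0203], [-0.0224, 0.0044, -0.0141]]
    pin 0.03 10 [[-0.0271, 0.001, 0.0306], [-0.0245, 0.0039, 0.0349], [-0.0213, 0.0048, 0.042]]
```

Scaled: 0.01 m is 0.2, 0.008 m is 0.16.

```bash
echo '{"increments": [[0,0,0.04,0,0,0],[0,0,0.08,0,0,0],[0,0,0.12,0,0,0],[0,0,0.16,0,0,0],[0,0,0.2,0,0,0]]}' | python3 drive.py; python3 -c "
from h import *
hang(.02)"
```

```text
clock: 18.0
tcp_pos: [0.5506, -0.0436, 0.2716]
orientation: [0.232, 3.096, -0.006]
contact_force: [-0.1, -0.4, -1.4]
grip_width: 0.0112
gripper_force: 59.6
h 0.02 t [ 0.5501 -0.0434  0.2714] [0.0005 0.0001 0.0002] [-0.001 -0.001 -0.001]
```

```bash
echo '{"increments": [[0,0,0.04,0,0,0],[0,0,0.08,0,0,0],[0,0,0.12,0,0,0],[0,0,0.14,0,0,0],[0,0,0.16,0,0,0]]}' | python3 drive.py; python3 -c "
from h import *
hang(.012)"
```

```text
clock: 18.5
tcp_pos: [0.5509, -0.0436, 0.2637]
orientation: [0.232, 3.096, -0.006]
contact_force: [0.1, -0.2, -1.7]
grip_width: 0.0108
gripper_force: 59.6
h 0.012 t [ 0.5504 -0.0435  0.2634] [0.0005 0.0001 0.0003] [-0.001 -0.001 -0.001]
```

```bash
echo '{"increments": [[0,0,0.04,0,0,0],[0,0,0.08,0,0,0],[0,0,0.12,0,0,0],[0,0,0.16,0,0,0],[0,0,0.18,0,0,0]]}' | python3 drive.py; echo '{"increments": [[0,0,0.02,0,0,0],[0,0,0.04,0,0,0],[0,0,0.04,0,0,0]]}' | python3 drive.py; python3 -c "
from h import *
hang(0)"; python3 th.py 16; python3 m.py side16
```

```text
clock: 19.0
tcp_pos: [0.5511, -0.0437, 0.2546]
orientation: [0.232, 3.096, -0.006]
contact_force: [0.5, 0.6, -1.8]
grip_width: 0.0116
gripper_force: 59.6
clock: 19.3
tcp_pos: [0.5512, -0.0437, 0.2527]
orientation: [0.232, 3.096, -0.006]
contact_force: [0.1, 1.1, -1.6]
grip_width: 0.0113
gripper_force: 59.6
h 0 t [ 0.5508 -0.0435  0.2514] [0.0005 0.0001 0.0014] [-0.001 -0.001 -0.001]
[-0.0636 -0.0029  0.0588] 0.011310213977251106 [ 0.0556351   1.10400235 -1.61787252]
scene16 472 [-0.999 -0.003 -0.035] theta -0.0352 [0.0059 0.0002 0.0084]
side16 197 [-0.999 -0.002 -0.033] theta -0.0334 [-0.0053  0.0107  0.0055]
w16 1248 [-0.999 -0.002 -0.04 ] theta -0.0399 [-0.0041  0.0056 -0.0236]
expected gud low [-0.0202 -0.0031 -0.0343] high [-0.0225 -0.003   0.0257] foot [-0.0646 -0.0031 -0.106 ]
side16 631 face y(x,z) [-0.001  -0.0035  0.0093] at mid 0.0091 x [-0.0386  0.0316] z [0.006  0.1318]
    edges x at z 0.03 [-0.0381  0.0291]
    edges x at z 0.08 [-0.0384  0.03  ]
    gud 0.055 73 x [0.0327 0.0516 0.0636] y [-0.0113  0.0076  0.0198] z [0.0647 0.0906]
    gud 0.115 93 x [0.0324 0.0508 0.0632] y [-0.0177  0.0076  0.0183] z [0.122  0.1445]
    pin -0.03 27 [[-0.0308, -0.0022, -0.0289], [-0.0226, 0.0031, -0.0271], [-0.0138, 0.0072, -0.0175]]
    pin 0.03 28 [[-0.0317, -0.0051, 0.0304], [-0.0244, 0.0015, 0.0331], [-0.0165, 0.0086, 0.0396]]
```

Scaled: 0.0015 m is 0.03, 0.001 m is 0.02.

```bash
echo '{"increments": [[0,0,0.01,0,0,0],[0,0,0.02,0,0,0],[0,0,0.03,0,0,0],[0,0,0.03,0,0,0]]}' | python3 drive.py;echo '{"increments": [[0,0,0.01,0,0,0],[0,0,0.02,0,0,0],[0,0,0.02,0,0,0]]}' | python3 drive.py
```

```text
clock: 19.85
tcp_pos: [0.5514, -0.0437, 0.2516]
orientation: [0.232, 3.096, -0.005]
contact_force: [-1.7, 0.4, 2.3]
grip_width: 0.0114
gripper_force: 60.2
clock: 20.15
tcp_pos: [0.5514, -0.0438, 0.2514]
orientation: [0.232, 3.095, -0.004]
contact_force: [-6.1, 0.6, 10.7]
grip_width: 0.0115
gripper_force: 61.7
```

Contact at the predicted height: seated. Relieve the load, let go, and withdraw upwards.

Scaled: -0.0012 m is -0.024, -0.001 m is -0.02.

```bash
echo '{"increments": [[0,0,-0.02,0,0,0],[0,0,-0.024,0,0,0]]}' | python3 drive.py; echo '{"increments": [[0,0,0,0,0,0],[0,0,0,0,0,0],[0,0,0,0,0,0]]}' | python3 drive.py 0.05
echo '{"increments": [[0,0,-0.4,0,0,0],[0,0,-1,0,0,0],[0,0,-1.8,0,0,0],[0.4,0,-2.4,0,0,0],[1,0,-2.8,0,0,0]]}' | python3 drive.py; echo '{"increments": [[0,0,0,0,0,0],[0,0,0,0,0,0]]}' | python3 drive.py; python3 th.py 17
python3 - <<'E'
from h import *
k=[proj('side',[C-.03*FX])[0].astype(int)]
b=cv2.imread('pics/side17.png');q=k[0]
cv2.imwrite('pics/m17.png',np.hstack([cv2.resize(b[q[1]-55:q[1]+55,q[0]-40:q[0]+40],(400,550),interpolation=cv2.INTER_CUBIC),cv2.resize(cv2.imread('pics/w17.png'),(400,550))]))
E
python3 kn.py scene17 side17 w17
```

```text
clock: 20.35
tcp_pos: [0.5514, -0.0437, 0.2516]
orientation: [0.232, 3.095, -0.006]
contact_force: [-0.2, 0.1, 0.2]
grip_width: 0.0115
gripper_force: 59.8
clock: 20.65
tcp_pos: [0.5514, -0.0437, 0.2515]
orientation: [0.232, 3.096, -0.006]
contact_force: [-0.2, -0.2, 0.2]
grip_width: 0.0495
gripper_force: 0.0
clock: 21.15
tcp_pos: [0.4977, -0.0356, 0.3918]
orientation: [0.233, 3.092, -0.006]
contact_force: [0.1, 1.1, 0.1]
grip_width: 0.0498
gripper_force: 0.0
clock: 21.35
tcp_pos: [0.4967, -0.0352, 0.39]
orientation: [0.23, 3.094, -0.004]
contact_force: [0.8, -0.9, -0.2]
grip_width: 0.0502
gripper_force: 0.0
[-0.1186 -0.0025  0.196 ] 0.05019096075216898 [ 0.84527341 -0.85094986 -0.24572193]
scene17 314 [-0.999 -0.002 -0.049] theta -0.0486 [0.0059 0.0021 0.0097]
side17 193 [-0.999 -0.004 -0.039] theta -0.0388 [-0.0054  0.0096  0.0071]
w17 1903 [-0.999 -0.002 -0.047] theta -0.047 [-0.0051 -0.0052  0.003 ]
scene17 159 axial [0.0724 0.0852 0.0969 0.0978] top 44 rect c 7.7 -188.2 wh 14.5 54.7 3.9 pca 1.681 mean [ 0.0075 -0.1889]
side17 75 axial [0.0722 0.0921 0.098  0.0984] top 38 rect c -0.0 -180.8 wh 11.5 56.7 5.6 pca 1.706 mean [ 1.000e-04 -1.761e-01]
w17 313 axial [0.0718 0.096  0.0993 0.1001] top 202 rect c 0.6 -186.2 wh 13.2 62.1 8.2 pca 1.686 mean [-0.0018 -0.1806]
```

View pics/m17.png

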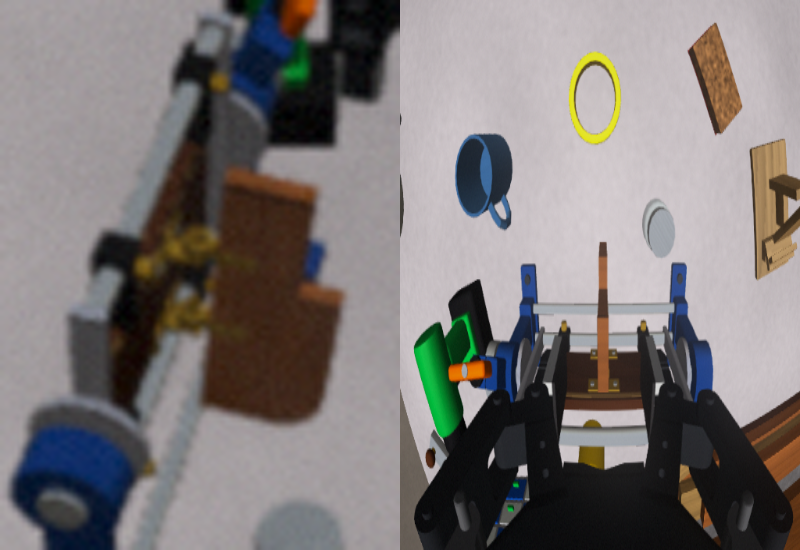

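Rudder hangs on both pintles (rings at (195,245) and (190,315)), knob wing crosswise, other things untouched. Check that the lean is not creeping.

```bash
echo '{"increments": [[0,0,0,0,0,0],[0,0,0,0,0,0],[0,0,0,0,0,0],[0,0,0,0,0,0],[0,0,0,0,0,0]]}' | python3 drive.py;echo '{"increments": [[0,0,0,0,0,0],[0,0,0,0,0,0],[0,0,0,0,0,0],[0,0,0,0,0,0],[0,0,0,0,0,0]]}' | python3 drive.py >/dev/null; for i in 18 19 20; do python3 th.py $i; done; for n in w17 w18 w20 scene10 scene20 side10 side20; do python3 - $n <<'E'
from h import *
import sys
n=sys.argv[1];W,p=saved(n);L=loc(W)  # rail: tube of radius 7
m=(abs(L[...,1])<.055)&(abs(L[...,1])>.02)&(abs(L[...,0])<.02)&(abs(L[...,2]-.085)<.012);q=L[m]
from scipy.optimize import least_squares
f=least_squares(lambda a:np.hypot(q[:,0]-a[0]-a[2]*q[:,1],q[:,2]-a[1])-.007,[0,.085,0],loss="soft_l1",f_scale=.001);print(n,len(q),"rail x,z",f.x.round(4))
E
done
```

```text
clock: 22.0
tcp_pos: [0.4968, -0.0354, 0.3895]
orientation: [0.232, 3.096, -0.006]
contact_force: [-0.5, -0.3, -0.2]
grip_width: 0.0502
gripper_force: 0.0
[-0.1187 -0.0027  0.1956] 0.05004432042975652 [ 0.25547154 -0.14590628 -0.04763996]
scene18 301 [-0.998 -0.008 -0.067] theta -0.0667 [0.0059 0.0001 0.0111]
side18 185 [-0.999 -0.004 -0.042] theta -0.042 [-0.0054  0.009   0.007 ]
w18 1896 [-0.999 -0.002 -0.047] theta -0.0468 [-0.0051 -0.007   0.0038]
[-0.1187 -0.0027  0.1956] 0.04987167233726951 [ 0.02618214  0.33729669 -0.3977803 ]
scene19 327 [-0.998 -0.007 -0.058] theta -0.0579 [0.0058 0.001  0.0108]
side19 201 [-0.999 -0.003 -0.039] theta -0.039 [-0.0054  0.009   0.0086]
w19 1880 [-0.999 -0.002 -0.048] theta -0.0477 [-0.0052 -0.0066  0.0039]
[-0.1187 -0.0027  0.1956] 0.049854223420000475 [-0.848176   -0.82792402 -0.56504703]
scene20 309 [-0.999 -0.002 -0.045] theta -0.0446 [0.0056 0.0012 0.0119]
side20 192 [-0.999 -0.003 -0.038] theta -0.0376 [-0.0053  0.0054  0.0076]
w20 1900 [-0.999 -0.002 -0.048] theta -0.048 [-0.0052 -0.007   0.0042]
w17 902 rail x,z [-0.0041  0.0849 -0.0008]
w18 934 rail x,z [-0.0041  0.0849 -0.0034]
w20 936 rail x,z [-0.0041  0.085  -0.0017]
scene10 104 rail x,z [-0.0011  0.0841  0.    ]
scene20 104 rail x,z [-0.0014  0.0842  0.0256]
side10 94 rail x,z [-0.0033  0.083  -0.008 ]
side20 93 rail x,z [-0.0041  0.0828 -0.0054]
```

```bash
python3 -c "
from bench import r
print(r.hand_in())"
```

```text
the job is handed in; nothing more can be done
None
```

The job is handed in: the knob is locked at about 1.43 rad, and the rudder hangs home on both pintles and is released. The transom crept to about -0.045 rad, leaning towards the robot; that is inside the 0.06 limit but with a thin margin.

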